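# Pack the small jars and close up the transport case

### The job

Pack every small clay jar from the work table upright into the open transport case, one to a compartment, then lay the wooden retaining bar across the jars so that it rests flat in the notches of both end supports. After that close the lid fully, without slamming it, and last of all slide the bolt on the front ledge all the way to its far stop so the case is locked. Leave the bowl, the bottle and the brush where they are.

Things in the scene. Friction and masses are not known exactly. Their poses are not given: they have to be found in the camera images.
- case: the transport case, fixed to the table: a low grey tray 180 x 300 mm, 40 mm high, with a ledge 65 mm deep and 30 mm high along its front. Origin on the table under the middle of its six compartments; x points to the hinged back, y along the length, z up; the front (-x) faces the robot at yaw 0
- tray_floor (a point): middle of the compartments' floor, 8 mm above the table. Six square compartments, 2 rows in x by 3 in y, inner 72 to 76 mm: their middles are at x = -38 and +38 mm, y = -75, 0 and +75 mm in the case frame. The partitions between them rise to 30 mm above the table, the tray's walls to 40 mm
- bar_seat (a point): point midway between the two notches, level with the support tops, 80 mm above the case's origin. At each end beyond the compartments (y from 114 to 141 mm either side) a black block rises to 80 mm, with two ears up to 94 mm leaving a notch 60 mm wide in x, centred at x = 0: the bar lies along the case's y in the two notches
- lid (a joint): hinge of the lid in rad: 0 closed, 1.7 to 1.85 (standing open behind the tray) at the start. Stiff: the lid stays where it is left. The axis runs along the case's y at x = +95 mm, z = 40 mm in the case frame. The lid is a shell 180 x 300 mm, 73 mm deep, clear top, grey sides; closed, its top is 113 mm above the table
- lid_tab (a point): middle of the tab face that is pushed to shut the lid (its upper face when closed, facing away from the robot when open): 197 mm from the hinge axis, 16 mm above it when closed, at y = +55 mm in the case frame. The tab is a black plate 70 mm long in y, 12 mm thick, sticking 34 mm out of the lid's front edge; it stands up when the lid is open
- bolt_top (a point): middle of the top of the bolt's black grip, a block 24 x 24 mm, 44 mm high, on a track on the front ledge; the top is 80 mm above the table, at x = -122 mm in the case frame. A steel rod projects from it towards the case's +y
- bolt (a joint): travel of the bolt in m along the case's +y: 0 to 0.02 at the start, 0.070 at the far stop (locked). The grip is at y = -120 mm in the case frame at 0; it moves with about 2 N
- bar: the loose retaining bar, plain plywood, 260 x 50 x 16 mm, 0.2 kg. Origin at the middle of its underside, x along its length. It lies on one of two paper sheets at the start
- bar_mid (a point): centre of the retaining bar, 8 mm above its underside
- jar0: a small terracotta jar standing on the table (up to six alike; from four to six are there): 66 mm high, round body 58 mm across below 34 mm height, neck 33 mm across from there to the top, 0.16 kg. Origin at the middle of its underside, z up
- jar0_mid (a point): point on that jar's axis, 33 mm above its underside
- jar1: another such jar
- jar1_mid (a point): point on that jar's axis, 33 mm above its underside
- jar2: another such jar
- jar2_mid (a point): point on that jar's axis, 33 mm above its underside
- jar3: another such jar
- jar3_mid (a point): point on that jar's axis, 33 mm above its underside
- jar4: another such jar
- jar4_mid (a point): point on that jar's axis, 33 mm above its underside
- jar5: another such jar
- jar5_mid (a point): point on that jar's axis, 33 mm above its underside
- bowl: a terracotta bowl, 120 mm across, 55 mm high, origin under its middle: leave alone
- adhesive: an amber bottle, 48 mm across, 110 mm high, origin under its middle: leave alone
- brush: a wooden brush 150 mm long: leave alone

How it is judged:
By the outcome, as a careful person would: the job done as asked, in the order asked, and still so for the second after the job is handed in, with the robot touching nothing.
Of jar0, jar1, jar2, jar3, jar4, jar5 only 4 to 6 are there at a start; the rules pass over those that are not, and their reading is None.
At some moment in a run one of jar0, jar1, jar2, jar3, jar4, jar5 may be knocked a few centimetres aside while the robot is not near it.
Once in a run the grip may slacken for a moment while it holds something.
It also fails if it takes over 210 s, if anything falls off the work surface, if the arm or the gripper's body presses on something with over 40 N, if the wrist force passes 120 N, or if a joint passes its speed limit or range.

### The arm

A 6-joint arm with a two-finger parallel gripper is mounted at the origin on the work surface. World frame = base frame: x ahead of the robot, y to its left, z up, the work surface at z = 0. Lengths are in m, angles in rad, forces in N, time in s.
With the tool pointing down it reaches from about 0.25 to 0.775 m from the base axis. Payload 4 kg.
Tool frame: the origin (TCP) lies on the centre line of the jaws, within the pads' length; the fingertips stand 19 mm ahead of it and the grasp point (between the pads) is the TCP; z points along the fingers, y is the line along which they close (so a half turn about z gives the same grasp; the last joint's range is limited). The gripper opens to 85 mm and grips with 20 to 120 N. Pads are 22 mm wide; open, the fingers measure 114 mm over their backs; the gripper's body (76 mm by 85 mm) begins 54 mm behind the grasp point. The pads swing forward as they close: fully open they stand 13 mm farther back than shut.
Start: joints at [-0.103, 0.087, 1.371, -0, 1.684, -0.103], TCP at [0.55, -0, 0.217] pointing down, gripper open.
Joint ranges: [-3.1, 3.1], [-0.76, 2.03], [0.27, 2.55], [-1.08, 4.22], [0.17, 2.65], [-2.57, 2.57]. Speed limits (rad/s): [2.79, 2.79, 3.14, 3.14, 3.14, 3.14].

### API

Orientations are given as a unit quaternion [x, y, z, w].
In Python, from plant import monitor, get_image, bot gives the robot as it stands.
- The arm moves only by the shell command python3 -m creep 'ROWS' [OPENING] [FORCE]. ROWS is JSON, a list of rows, each a list of 2 entries, a list of its own where there are three numbers: the shift along the world's x, y, z scaled (see below), then the turn, a rotation vector about the world's x, y, z scaled (see below). A call has exactly 5 rows; each row shifts and turns the commanded pose from where the row before left it; what a row does not reach is not made up. The controller multiplies each number of a shift by 1 m and each number of a turn by 6 degrees. A row lasts 1/12 s, in which the tool goes at most 41.7 mm and 7.16 degrees, less where a joint would pass 70% of its speed; a pose out of reach is approached as far as the arm can. A call with a number of a shift or a turn outside -1 to 1 is refused whole. A call with a gripper value outside its range is refused whole. OPENING is the closure, from -1 (fully open) to 1 (shut), set as the call begins (- or left out, the last holds). The fingers move at their own pace and stop on an object; FORCE is the grip in N (left out, the last holds). Time passes only in rows, so rows that do not move let the fingers close, or fill a call up. It gives the time, the measured TCP pose, the force, the opening and the grip force at its end, in the units of the state.
- monitor.observe(): the state, without advancing time (a new reading comes with each control period).
- get_image(name): name is "scene" or "side" or "wrist"; returns a dict with "img" (400x640x3 uint8, red, green, blue), "range_z" (400x640 float32, m along the optical axis (not along the pixel's ray), 0 where there is no reading), "mtx" (3x3 intrinsics, pixels), "D" ([k1, k2, p1, p2, k3] as OpenCV has them; the pictures are not rectified), "R" (3x3) and "t" (3): a world point X has camera coordinates R X + t; the wrist camera has in their place "mount" (4x4, takes a point from camera to tool coordinates, whose origin is the TCP and whose axes are the flange's). Camera axes: x right, y down, z forward; pixel columns grow to the right and rows downward; lengths in m; the calibration is good to about 2 mm. A picture is of the moment at which its call begins: read the wrist's pose just before it.
- bot.sign_off(): hands the job in; it is judged then, once.
The state is a dict: "clock": time; "joint_positions": joint angles; "dq": joint speeds; "joint_efforts": joint torques, N m; "position": TCP position; "orientation": TCP orientation; "contact_force": force on the tool from outside, world axes, zero at the start; "moment": the same for the moment, N m; "finger_gap": finger opening in m; "grip_force": force on a finger pad.
Only numpy, scipy, OpenCV 4.12 (cv2) and the standard library are available. Lean on these libraries where they do the work, as an engineer would, in place of code of your own. Each camera call takes 0.05 s, during which the arm holds its last target. There are 200 camera calls.

## Working session

There is one attempt and no reset: what is moved stays moved. The work goes in short steps, Python scripts to look and compute and a shell command to move; the robot and the scene stay as the last step left them, time stands still between calls to the robot, and variables do not carry over. Pictures are saved under pics/ and viewed, at most 17 in all, crops included, and the job is handed in when it is done.

```bash
ls; mkdir -p pics; cat > h.py <<'E'
import numpy as np,cv2
from plant import monitor,get_image,bot
def cap(n):
    s=monitor.observe(); d=get_image(n); d={k:(np.array(v) if k!='img' else v) for k,v in d.items()}
    if n=='wrist':
        from scipy.spatial.transform import Rotation as Ro
        T=np.eye(4);T[:3,:3]=Ro.from_quat(s['orientation']).as_matrix();T[:3,3]=s['position']
        W=np.linalg.inv(T@d['mount']); d['R']=W[:3,:3];d['t']=W[:3,3]
    return d
def save(d,f): cv2.imwrite('pics/'+f,cv2.cvtColor(d['img'],cv2.COLOR_RGB2BGR))
def rays(d,px):
    p=cv2.undistortPoints(np.array(px,float).reshape(-1,1,2),d['mtx'],d['D'])[:,0]
    return np.c_[p,np.ones(len(p))]@d['R'], -d['R'].T@d['t'].ravel()
def plane(d,px,z):
    r,c=rays(d,px); return c+r*((z-c[2])/r[:,2])[:,None]
def cloud(d):
    h,w=d['range_z'].shape
    v,u=np.mgrid[:h,:w]; r,c=rays(d,np.c_[u.ravel(),v.ravel()])
    return (c+r*d['range_z'].reshape(-1,1)).reshape(h,w,3)
def proj(d,X):
    return cv2.projectPoints(np.array(X,float).reshape(-1,3),cv2.Rodrigues(d['R'])[0],d['t'].ravel().astype(float),d['mtx'],d['D'])[0][:,0]
E
python3 - <<'E'
from h import *
print(monitor.observe())
for n in('scene','side'):
    d=cap(n);save(d,n+'0.png');print(n,-d['R'].T@d['t'],(d['range_z']>0).mean());np.savez(n+'0.npz',**d)
E
```

```text
pics
{'clock': 0.0, 'joint_positions': array([-1.03110497e-01,  8.79655134e-02,  1.37232822e+00, -9.72702825e-06,
        1.68359590e+00, -1.03120269e-01]), 'dq': array([ 0.00149061, -0.00082065,  0.00023207, -0.00071474,  0.00049892,
        0.00047952]), 'joint_efforts': array([ 4.64244640e-04, -3.51862407e+01, -3.13276148e+01,  2.58579206e-05,
        1.07225846e-02,  9.27783418e-06]), 'position': array([5.49445076e-01, 4.37303777e-05, 2.15395907e-01]), 'orientation': array([ 0.70710324,  0.70710939, -0.00072795, -0.00088833]), 'contact_force': array([ 0.31862151, -0.18536456,  0.54655406]), 'moment': array([-0.05307709, -0.01188352, -0.0450859 ]), 'grip_force': 0.0, 'finger_gap': 0.08545958709338076}
scene [0.92709916 0.65814867 1.2903546 ] 0.99599609375
side [-0.01775728 -0.65680091  1.14962926] 0.996015625
```

View pics/scene0.png

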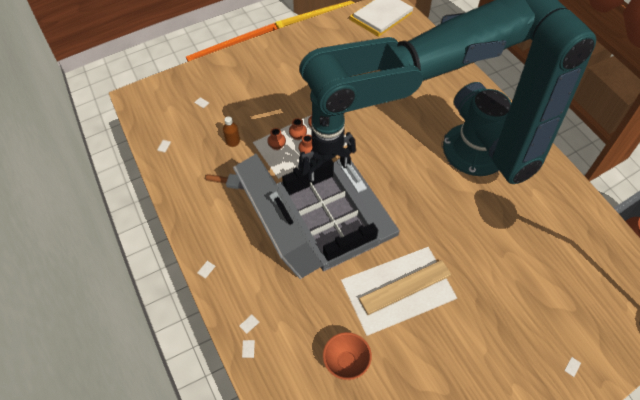

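View pics/side0.png

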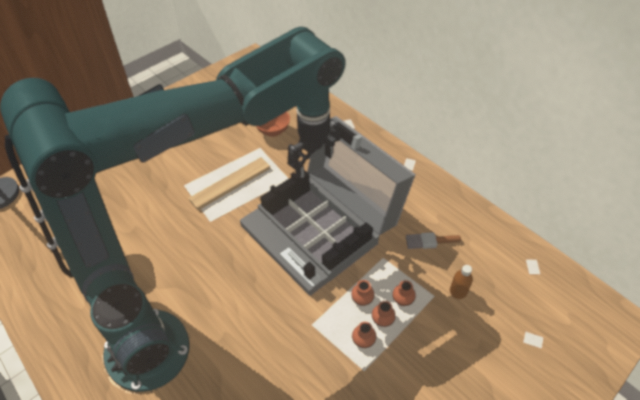

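The scene view shows the case at about (320,210) with its lid open, the bar on its sheet at (405,288) and the bowl at (347,355). In the side view there are four jars, at (363,292), (404,292), (383,314) and (364,335). Next I'll measure them.

```bash
python3 - <<'E'
from h import *
D={n:dict(np.load(n+'0.npz')) for n in('scene','side')}
for n,d in D.items():
    P=cloud(d);hsv=cv2.cvtColor(d['img'],cv2.COLOR_RGB2HSV).astype(int)
    H,S,V=hsv[...,0],hsv[...,1],hsv[...,2];X,Y,Z=P[...,0],P[...,1],P[...,2]
    print(n)
    box=(X>.25)&(X<1)&(abs(Y)<.6)
    m=box&((H<9)|(H>172))&(S>110)&(Z>.012)&(Z<.09)
    k,l,st,c=cv2.connectedComponentsWithStats(m.astype(np.uint8))
    for i in range(1,k):
        if st[i,4]>30:
            q=P[l==i]; top=q[q[:,2]>.055]
            print(' red',c[i].round(),st[i,4],np.median(q,0).round(3),'top',len(top),top.mean(0).round(3) if len(top) else '', q[:,2].max().round(3))
    # bar: wood colored with z 8..25mm
    m=box&(Z>.011)&(Z<.03)&(H>9)&(H<26)&(S>60)
    k,l,st,c=cv2.connectedComponentsWithStats(m.astype(np.uint8))
    for i in range(1,k):
        if st[i,4]>200:
            q=P[l==i]; print(' wood',c[i].round(),st[i,4],cv2.minAreaRect((q[:,:2]*1000).astype(np.float32)),np.median(q[:,2]))
    # black supports & white notches
    m=box&(V<70)&(Z>.07)&(Z<.1)
    k,l,st,c=cv2.connectedComponentsWithStats(m.astype(np.uint8))
    for i in range(1,k):
        if st[i,4]>30:
            q=P[l==i]; print(' black',c[i].round(),st[i,4],q.mean(0).round(3),cv2.minAreaRect((q[:,:2]*1000).astype(np.float32)),q[:,2].max().round(3))
E
for n in scene side; do python3 -c "
import cv2
i=cv2.imread('pics/${n}0.png');c=i[130:290,225:405] if '$n'=='scene' else i[160:350,225:445]
cv2.imwrite('pics/${n}_c.png',cv2.resize(c,None,fx=3,fy=3,interpolation=cv2.INTER_CUBIC))"; done
```

```text
scene
 red [301. 137.] 287 [ 0.488 -0.296  0.045] top 103 [ 0.482 -0.272  0.065] 0.074
 red [276. 140.] 185 [ 0.561 -0.308  0.039] top 51 [ 0.556 -0.312  0.065] 0.073
 red [349. 357.] 952 [0.691 0.388 0.031] top 58 [0.72  0.39  0.057] 0.06
 wood [404. 287.] 1571 ((465.44842529296875, 289.37335205078125), (51.08888626098633, 262.6991882324219), 86.9058837890625) 0.015806609377801983
 black [324. 165.] 97 [ 0.487 -0.126  0.079] ((489.93927001953125, -127.27434539794922), (63.938621520996094, 18.30553436279297), 0.2728902995586395) 0.095
 black [293. 176.] 191 [ 0.586 -0.134  0.082] ((582.6498413085938, -137.16036987304688), (66.49209594726562, 32.22118377685547), 1.0881856679916382) 0.099
 black [350. 238.] 624 [0.544 0.121 0.082] ((541.324951171875, 118.83383178710938), (30.28000831604004, 156.10218811035156), 88.52835083007812) 0.099
side
 wood [228. 182.] 1083 ((461.93798828125, 287.77801513671875), (56.264015197753906, 260.21270751953125), 86.62158203125) 0.0160407193717218
 black [283. 188.] 397 [0.529 0.113 0.081] ((538.3374633789062, 117.44588470458984), (28.250587463378906, 155.86492919921875), 89.01858520507812) 0.1
 black [347. 242.] 568 [ 0.529 -0.139  0.081] ((531.4592895507812, -136.5017852783203), (27.816997528076172, 156.44638061523438), 88.5038833618164) 0.098
 black [309. 268.] 67 [ 0.409 -0.129  0.077] ((409.0667419433594, -127.51868438720703), (20.487882614135742, 19.371681213378906), 9.970641136169434) 0.084
```

View pics/side_c.png

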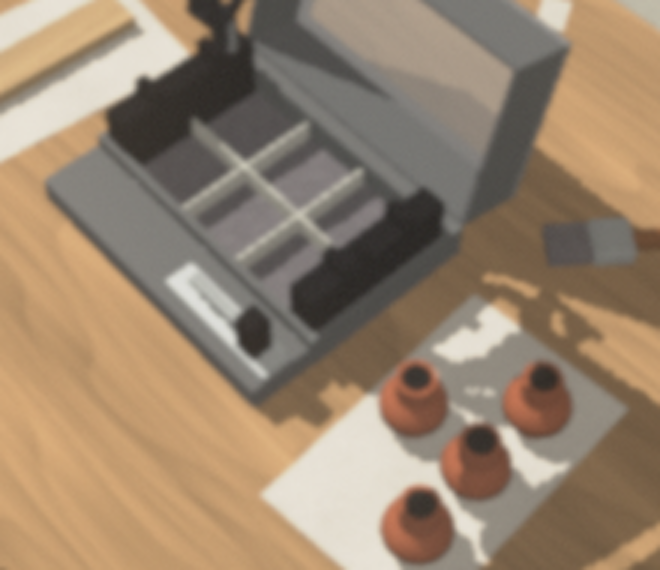

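View pics/scene_c.png

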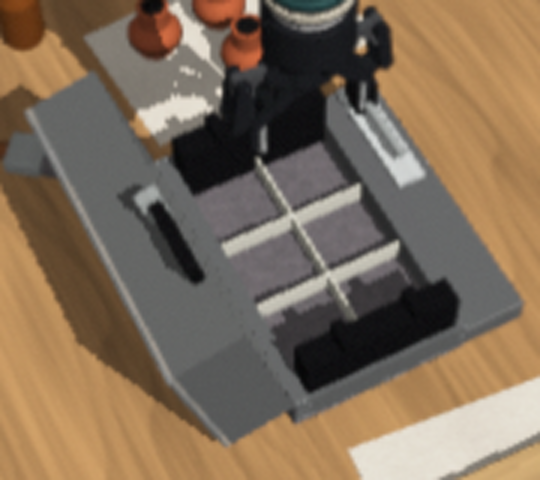

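Four jars stand on the far sheet, with mouths in the side crop at (417,377), (544,377), (481,440) and (421,503). The partition crossings are at (246,168) and (298,216), and the bolt grip is near (254,325).

```bash
python3 - <<'E'
from h import *
d=dict(np.load('side0.npz')); s=dict(np.load('scene0.npz'))
f=lambda L:np.array(L)/3+[225,160]
print('jars',plane(d,f([(417,376),(544,376),(481,438),(421,502)]),.066).round(4))
print('cross side',plane(d,f([(245,167),(298,215)]),.03).round(4))
g=lambda L:np.array(L)/3+[225,130]
print('cross scene',plane(s,g([(292,215),(328,273)]),.03).round(4))
P=cloud(d);g_=cv2.cvtColor(d['img'],cv2.COLOR_RGB2GRAY)
m=(P[...,2]>.06)&(P[...,2]<.1)&(P[...,0]>.38)&(P[...,0]<.43)&(abs(P[...,1]+.1)<.07)
q=P[m];print('bolt',len(q),q.mean(0),np.median(q,0)); q=q[q[:,2]>.074];print(q.mean(0),q.min(0),q.max(0))
# red in side
hsv=cv2.cvtColor(d['img'],cv2.COLOR_RGB2HSV); print(hsv[297,360],hsv[340,362],P[297,360],P[340,362])
w=cap('wrist'); print(w['mount'],w['mtx'])
E
```

```text
jars [[ 0.4779 -0.2505  0.066 ]
 [ 0.5525 -0.321   0.066 ]
 [ 0.4746 -0.3244  0.066 ]
 [ 0.4012 -0.3305  0.066 ]]
cross side [[ 0.5363  0.0262  0.03  ]
 [ 0.5348 -0.0473  0.03  ]]
cross scene [[ 0.5378 -0.0447  0.03  ]
 [ 0.5393  0.0289  0.03  ]]
bolt 121 [ 0.41068226 -0.12823806  0.07469052] [ 0.41003798 -0.12864035  0.07631623]
[ 0.41211155 -0.12639715  0.0782848 ] [ 0.39948294 -0.13760477  0.07446386] [ 0.42472216 -0.11393042  0.08367826]
[  8 135 161] [  9 139 156] [ 0.45929212 -0.25716434  0.04025782] [ 0.38285476 -0.33991433  0.03995329]
[[ 6.94624520e-04 -9.55901630e-01 -2.93686214e-01  7.51660114e-02]
 [ 9.99999601e-01  8.28931925e-04 -3.32848904e-04  2.60491428e-04]
 [ 5.61616688e-04 -2.93685865e-01  9.55901824e-01 -1.56963942e-01]
 [ 0.00000000e+00  0.00000000e+00  0.00000000e+00  1.00000000e+00]] [[283.33082448   0.         320.01465786]
 [  0.         283.33082448 196.75144839]
 [  0.           0.           1.        ]]
```

The case origin is near (0.537, -0.009) with yaw about -1.2°, and the bolt is near 0. I'll move over the jars and refine their positions with the wrist camera.

```bash
R='[-0.007,-0.027,0],[0,0,0]'
python3 -m creep '[[[-0.007,-0.027,0],[0,0,0]],[[-0.007,-0.027,0],[0,0,0]],[[-0.007,-0.027,0],[0,0,0]],[[-0.007,-0.027,0],[0,0,0]],[[-0.007,-0.027,0],[0,0,0]]]' -0.1 40
python3 -m creep '[[[-0.007,-0.027,0],[0,0,0]],[[-0.007,-0.027,0],[0,0,0]],[[-0.007,-0.027,0],[0,0,0]],[[-0.007,-0.027,0],[0,0,0]],[[-0.007,-0.027,0],[0,0,0]]]'
python3 -m creep '[[[0,0,0],[0,0,0]],[[0,0,0],[0,0,0]],[[0,0,0],[0,0,0]],[[0,0,0],[0,0,0]],[[0,0,0],[0,0,0]]]'
cat > jars.py <<'E'
from h import *
import sys
def find(n,zt=.066,out=None):
    d=cap(n)
    if out: save(d,out)
    P=cloud(d);hsv=cv2.cvtColor(d['img'],cv2.COLOR_RGB2HSV).astype(int);H,S=hsv[...,0],hsv[...,1]
    X,Y,Z=np.moveaxis(P,-1,0)
    m=(((H<13)|(H>170))&(S>90)&(Z>.012)&(Z<.1)&(X>.25)&(X<.75)&(Y<.2)&(Y>-.55)).astype(np.uint8)
    m2=(V:=hsv[...,2]);k,l,st,c=cv2.connectedComponentsWithStats(m)
    for i in range(1,k):
        if st[i,4]<60: continue
        x,y,w,h=st[i,:4]
        sub=(l==i).astype(np.uint8)
        cs,_=cv2.findContours(sub,cv2.RETR_EXTERNAL,cv2.CHAIN_APPROX_NONE)
        fill=cv2.drawContours(np.zeros_like(sub),cs,-1,1,-1)
        q=P[(fill>0)&(Z>zt-.008)&(Z<zt+.01)]
        hole=cv2.morphologyEx(((fill>0)&(V<75)).astype(np.uint8),cv2.MORPH_OPEN,np.ones((3,3)))
        hc=np.argwhere(hole)[:,::-1]
        print(n,st[i,4],c[i].round(),'rim mid',((q.min(0)+q.max(0))/2).round(4)[:2] if len(q)>8 else '',len(q),
          'hole',plane(d,[hc.mean(0)],zt)[0].round(4)[:2] if len(hc)>8 else '',len(hc))
    return d
if __name__=='__main__':
    for n in sys.argv[1].split(','): find(n,out=sys.argv[2] if len(sys.argv)>2 else None)
E
python3 jars.py wrist w1.png
```

```text
clock: 0.57
position: [0.5144, -0.136, 0.2162]
orientation: [0.707, 0.707, -0.0, -0.0]
contact_force: [0.2, 0.3, 0.5]
finger_gap: 0.0468
grip_force: 0.0
clock: 0.98
position: [0.4793, -0.2712, 0.2162]
orientation: [0.707, 0.707, -0.0, -0.0]
contact_force: [0.4, -0.7, -0.4]
finger_gap: 0.0469
grip_force: 0.0
clock: 1.4
position: [0.4804, -0.2689, 0.2167]
orientation: [0.707, 0.708, 0.0, -0.0]
contact_force: [-0.2, -1.3, 1.3]
finger_gap: 0.0468
grip_force: 0.0
wrist 1348 [319. 155.] rim mid [ 0.4794 -0.2489] 765 hole [ 0.4789 -0.2492] 330
wrist 1326 [375. 210.] rim mid [ 0.5522 -0.3201] 678 hole [ 0.5531 -0.3203] 265
wrist 1280 [316. 212.] rim mid [ 0.476 -0.324] 662 hole [ 0.4752 -0.3241] 263
wrist 1313 [260. 217.] rim mid [ 0.4027 -0.3297] 657 hole [ 0.4021 -0.33  ] 261
```

View pics/w1.png

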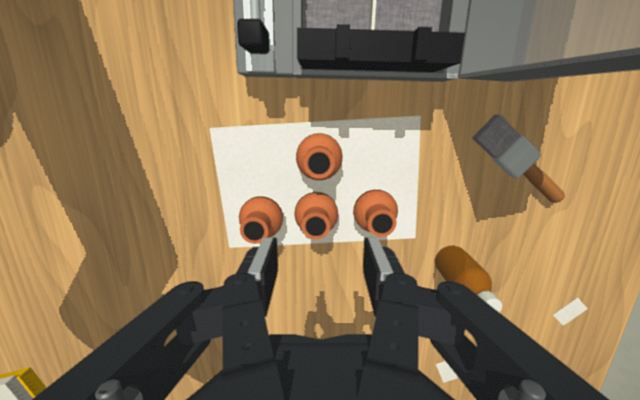

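The wrist view shows four jars, centres near (319,155), (375,210), (316,212) and (260,217), and the bottle and brush are well clear. Grasping jar A.

```bash

python3 -m creep '[[[0,0.007,-0.02],[0,0,0]],[[0,0.007,-0.02],[0,0,0]],[[-0.001,0.007,-0.02],[0,0,0]],[[0,0,-0.02],[0,0,0]],[[0,0,-0.02],[0,0,0]]]' 
python3 -m creep '[[[0,0,-0.02],[0,0,0]],[[0,0,-0.02],[0,0,0]],[[0,0,-0.01],[0,0,0]],[[0,0,-0.01],[0,0,0]],[[0,0,0],[0,0,0]]]'
python3 -m creep '[[[0,0,0],[0,0,0]],[[0,0,0],[0,0,0]],[[0,0,0],[0,0,0]],[[0,0,0],[0,0,0]],[[0,0,0],[0,0,0]]]' 1 50
python3 -m creep '[[[0,0,0],[0,0,0]],[[0,0,0],[0,0,0]],[[0,0,0],[0,0,0]],[[0,0,0],[0,0,0]],[[0,0,0],[0,0,0]]]'
python3 -c "
from h import *
save(cap('wrist'),'w2.png')"
```

```text
clock: 1.87
position: [0.4793, -0.2478, 0.116]
orientation: [0.706, 0.708, 0.0, 0.0]
contact_force: [0.3, 0.7, -0.5]
finger_gap: 0.0469
grip_force: 0.0
clock: 2.28
position: [0.4781, -0.2479, 0.0547]
orientation: [0.707, 0.707, -0.0, -0.002]
contact_force: [-1.5, 1.1, -0.4]
finger_gap: 0.0471
grip_force: 0.0
clock: 2.7
position: [0.4795, -0.2494, 0.0576]
orientation: [0.707, 0.707, 0.0, 0.001]
contact_force: [0.3, 0.2, -0.3]
finger_gap: -0.0
grip_force: 0.0
clock: 3.12
position: [0.479, -0.249, 0.0566]
orientation: [0.707, 0.707, 0.0, 0.0]
contact_force: [-0.6, -0.1, -0.4]
finger_gap: 0.0002
grip_force: 0.0
```

View pics/w2.png

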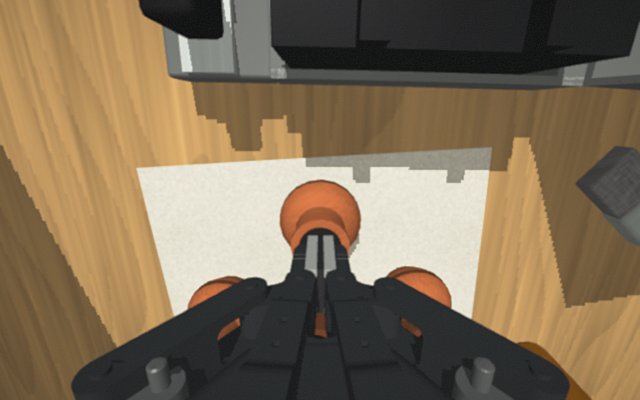

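The fingers shut on nothing. The jar body is at (320,220), so it sits at a larger y than the fingers. I'll measure how far off it is.

```bash
python3 - <<'E'
from h import *
for n in('wrist','side'):
    d=cap(n);P=cloud(d);hsv=cv2.cvtColor(d['img'],cv2.COLOR_RGB2HSV).astype(int)
    m=((hsv[...,0]<13)|(hsv[...,0]>170))&(hsv[...,1]>90)&(abs(P[...,0]-.479)<.045)&(abs(P[...,1]+.24)<.045)&(P[...,2]>.01)&(P[...,2]<.12)
    q=P[m];print(n,len(q),q.min(0).round(4),q.max(0).round(4))
    for a in np.arange(.01,.08,.01):
        b=q[(q[:,2]>a)&(q[:,2]<=a+.01)]
        if len(b)>5: print(round(a,2),len(b),b.min(0).round(3),b.max(0).round(3))
    save(d,f'{n}3.png')
i=cv2.imread('pics/side3.png')[230:370,300:460];cv2.imwrite('pics/side3c.png',cv2.resize(i,None,fx=4,fy=4,interpolation=cv2.INTER_CUBIC))
E
```

```text
wrist 3929 [ 0.4475 -0.2686  0.0215] [ 0.5115 -0.2202  0.1198]
0.02 472 [ 0.451 -0.269  0.021] [ 0.507 -0.22   0.03 ]
0.03 1971 [ 0.452 -0.265  0.03 ] [ 0.506 -0.222  0.04 ]
0.04 374 [ 0.461 -0.251  0.04 ] [ 0.498 -0.231  0.05 ]
0.05 166 [ 0.464 -0.243  0.05 ] [ 0.494 -0.232  0.06 ]
0.06 886 [ 0.462 -0.254  0.06 ] [ 0.496 -0.232  0.068]
0.07 10 [ 0.467 -0.243  0.077] [ 0.492 -0.242  0.08 ]
0.08 11 [ 0.466 -0.242  0.081] [ 0.493 -0.242  0.086]
side 317 [ 0.4451 -0.2788  0.0187] [ 0.498  -0.2233  0.1172]
0.02 41 [ 0.448 -0.277  0.021] [ 0.489 -0.223  0.03 ]
0.03 141 [ 0.449 -0.279  0.03 ] [ 0.498 -0.224  0.04 ]
0.04 48 [ 0.456 -0.27   0.04 ] [ 0.493 -0.233  0.05 ]
0.05 25 [ 0.459 -0.266  0.05 ] [ 0.48  -0.239  0.06 ]
0.06 60 [ 0.456 -0.266  0.061] [ 0.486 -0.237  0.069]
```

View pics/side3c.png

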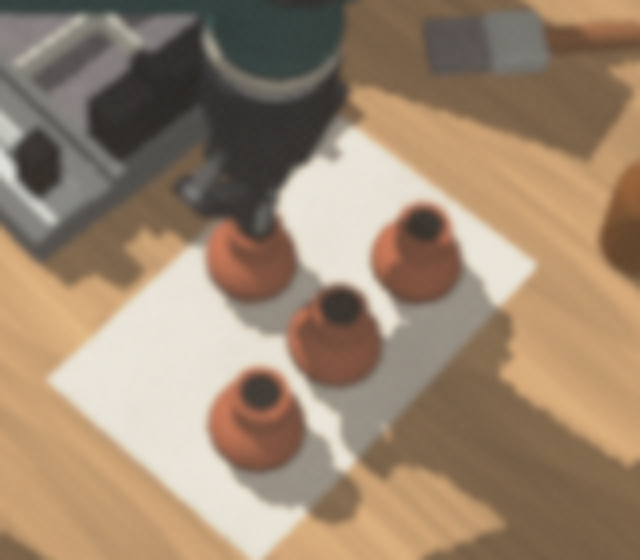

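```bash
python3 - <<'E'
from h import *
d=cap('wrist');P=cloud(d)
for v in range(225,300,6): print(v,[P[v,u].round(3).tolist() for u in (313,327)],d['img'][v,313])
E
```

```text
225 [[0.475, -0.236, 0.065], [0.483, -0.236, 0.066]] [194 109  63]
231 [[0.475, -0.24, 0.066], [0.483, -0.24, 0.066]] [39 40 38]
237 [[0.476, -0.238, 0.078], [0.483, -0.238, 0.077]] [148 150 145]
243 [[0.476, -0.238, 0.084], [0.483, -0.238, 0.084]] [146 149 144]
249 [[0.476, -0.238, 0.09], [0.483, -0.238, 0.091]] [148 151 145]
255 [[0.476, -0.238, 0.097], [0.482, -0.238, 0.097]] [147 150 145]
261 [[0.476, -0.238, 0.103], [0.482, -0.238, 0.102]] [147 149 144]
267 [[0.476, -0.237, 0.108], [0.482, -0.238, 0.107]] [145 148 143]
273 [[0.476, -0.237, 0.113], [0.482, -0.237, 0.113]] [104 106 102]
279 [[0.477, -0.237, 0.117], [0.482, -0.237, 0.117]] [43 45 47]
285 [[0.477, -0.237, 0.121], [0.482, -0.237, 0.121]] [40 41 42]
291 [[0.477, -0.237, 0.124], [0.482, -0.239, 0.122]] [33 35 36]
297 [[0.477, -0.24, 0.125], [0.482, -0.244, 0.119]] [29 34 33]
```

```bash
python3 - <<'E'
from h import *
import cv2
i=cv2.imread('pics/wrist3.png')[170:310,240:400];cv2.imwrite('pics/w3c.png',cv2.resize(i,None,fx=4,fy=4,interpolation=cv2.INTER_CUBIC))
E
```

```text
(no output)
```

View pics/w3c.png

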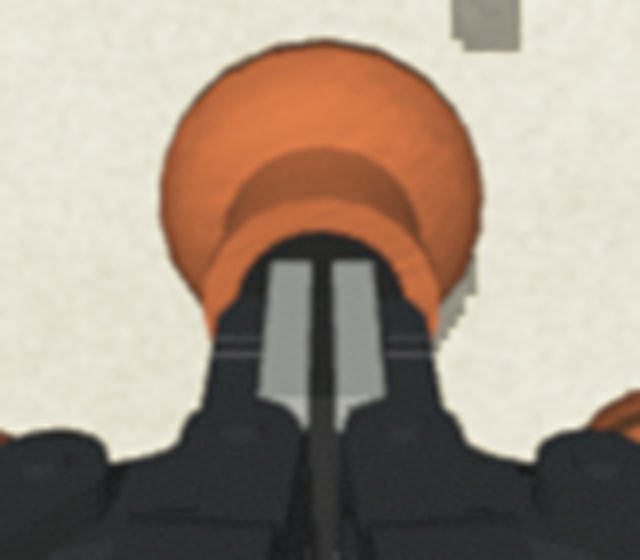

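The depth along the pads puts the fingertips at z of about 0.075, just above the rim, with the reported TCP at 0.057. So the tips really stand about 19 mm behind the reported TCP. I'll open and go down in small steps, watching the force.

```bash

python3 -m creep '[[[0,0,0],[0,0,0]],[[0,0,0],[0,0,0]],[[0,0,0],[0,0,0]],[[0,0,0],[0,0,0]],[[0,0,0],[0,0,0]]]' -0.1 50
python3 -m creep '[[[0,0,-0.003],[0,0,0]],[[0,0,-0.003],[0,0,0]],[[0,0,-0.003],[0,0,0]],[[0,0,-0.003],[0,0,0]],[[0,0,0],[0,0,0]]]'
cat > tip.py <<'E'
from h import *
d=cap('wrist');P=cloud(d);s=monitor.observe();im=d['img'].astype(int)
T=s['position'];m=(abs(P[...,0]-T[0])<.06)&(abs(P[...,1]-T[1])<.016)&(P[...,2]<T[2]+.08)&(im.max(-1)-im.min(-1)<14)&(P[...,2]>.02)
q=P[m]
for sgn in(-1,1):
    a=q[(q[:,0]-T[0])*sgn>0.018];print(sgn,len(a),'tip z',np.percentile(a[:,2],[0,1,3]).round(4), 'x',a[a[:,2]<np.percentile(a[:,2],10)][:,0].mean().round(4))
print(T.round(4),s['contact_force'].round(1))
E
python3 tip.py
```

```text
clock: 3.73
position: [0.479, -0.249, 0.0567]
orientation: [0.707, 0.707, 0.0, 0.0]
contact_force: [-0.6, -0.5, -0.4]
finger_gap: 0.0469
grip_force: 0.0
clock: 4.15
position: [0.4784, -0.2486, 0.0435]
orientation: [0.707, 0.707, -0.0, -0.001]
contact_force: [0.2, 0.0, -0.1]
finger_gap: 0.0469
grip_force: 0.0
-1 6217 tip z [0.0634 0.0674 0.0717] x 0.4517
1 6307 tip z [0.0621 0.0669 0.0715] x 0.5056
[ 0.4786 -0.2487  0.0439] [-0.7  0.3  0.2]
```

```bash

python3 -m creep '[[[0,0,-0.005],[0,0,0]],[[0,0,-0.005],[0,0,0]],[[0,0,-0.005],[0,0,0]],[[0,0,-0.005],[0,0,0]],[[0,0,0],[0,0,0]]]'
python3 tip.py
python3 -m creep '[[[0,0,0],[0,0,0]],[[0,0,0],[0,0,0]],[[0,0,0],[0,0,0]],[[0,0,0],[0,0,0]],[[0,0,0],[0,0,0]]]' 1 50
python3 -m creep '[[[0,0,0],[0,0,0]],[[0,0,0],[0,0,0]],[[0,0,0],[0,0,0]],[[0,0,0],[0,0,0]],[[0,0,0],[0,0,0]]]'
```

```text
clock: 4.62
position: [0.4781, -0.2484, 0.0229]
orientation: [0.707, 0.707, -0.0, -0.001]
contact_force: [0.4, 0.3, -0.2]
finger_gap: 0.0473
grip_force: 0.0
-1 6228 tip z [0.0425 0.0473 0.0513] x 0.4513
1 6332 tip z [0.0427 0.0473 0.0513] x 0.5054
[ 0.4784 -0.2486  0.0236] [ 0.3 -0.2 -0.7]
clock: 5.08
position: [0.4792, -0.2491, 0.0248]
orientation: [0.707, 0.707, 0.0, 0.0]
contact_force: [0.0, -0.5, -0.3]
finger_gap: 0.0318
grip_force: 49.6
clock: 5.5
position: [0.4791, -0.2491, 0.0248]
orientation: [0.707, 0.707, 0.0, 0.0]
contact_force: [-0.1, -0.4, 0.4]
finger_gap: 0.0316
grip_force: 49.6
```

Jar A is gripped at a gap of 32 mm and 50 N. The true grasp point is about 38 mm above the reported TCP, and a jar on the table corresponds to a TCP z of 0.0245. I'll lift it and carry it to the far left compartment.

```bash

python3 -m creep '[[[0,0,0.01],[0,0,0]],[[0,0,0.02],[0,0,0]],[[0,0,0.02],[0,0,0]],[[0,0,0.02],[0,0,0]],[[0,0,0.02],[0,0,0]]]' | tail -2
python3 -m creep '[[[0,0,0.02],[0,0,0]],[[0,0,0.02],[0,0,0]],[[0.01,0.03,0],[0,0,0]],[[0.01,0.03,0],[0,0,0]],[[0.01,0.03,0],[0,0,0]]]' | tail -2
python3 -m creep '[[[0.01,0.03,0],[0,0,0]],[[0.01,0.03,0],[0,0,0]],[[0.01,0.03,0],[0,0,0]],[[0.01,0.03,0],[0,0,0]],[[0.01,0.03,0],[0,0,0]]]' | tail -2
python3 -m creep '[[[0.01,0.03,0],[0,0,0]],[[0.008,0.03,0],[0,0,0]],[[0,0.014,0],[0,0,0]],[[0,0,0],[0,0,0]],[[0,0,0],[0,0,0]]]'
python3 - <<'E'
from h import *
d=cap('wrist');save(d,'w4.png');P=cloud(d)
# partitions/crosses: pale, z .02-.035
im=d['img'].astype(int);hsv=cv2.cvtColor(d['img'],cv2.COLOR_RGB2HSV)
m=(abs(P[...,2]-.03)<.005)&(im.min(-1)>120)
q=P[m];print(len(q))
E
```

```text
finger_gap: 0.0317
grip_force: 49.7
finger_gap: 0.0316
grip_force: 49.8
finger_gap: 0.0315
grip_force: 49.8
clock: 7.17
position: [0.5766, 0.0653, 0.1546]
orientation: [0.707, 0.708, -0.001, 0.0]
contact_force: [0.2, -0.5, -2.0]
finger_gap: 0.0317
grip_force: 49.9
11025
```

View pics/w4.png

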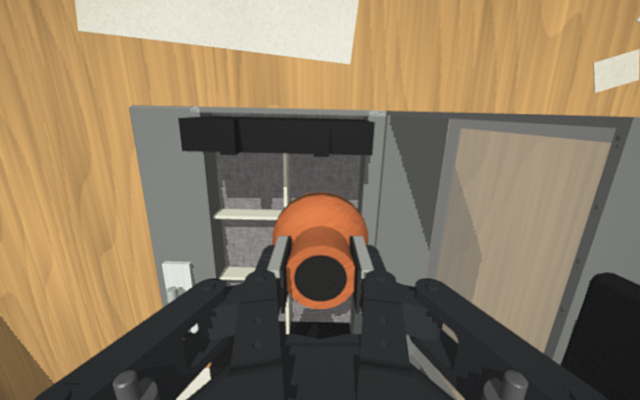

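The held jar is at (320,250), the +y support at (275,135), the lengthwise partition along column 285 and the cross partition along row 214. I'll use these to refine the case pose.

```bash
python3 - <<'E'
from h import *
d=cap('wrist');P=cloud(d);im=d['img'].astype(int)
pale=(im.min(-1)>150)
pts=[]
for v in range(160,206,5):
    c=[u for u in range(275,298) if pale[v,u]]
    if c: pts.append((np.mean(c),v))
a=plane(d,pts,.03);print('long',a[:,:2].round(4).tolist())
pts=[]
for u in range(225,272,6):
    c=[v for v in range(205,224) if pale[v,u] and abs(P[v,u,2]-.03)<.002]
    if c: pts.append((u,np.mean(c),len(c)))
print('cross',pts[:3],plane(d,[p[:2] for p in pts],.03)[:,:2].round(4).tolist())
# support: top region z .077-.1 dark
m=(P[...,2]>.075)&(P[...,2]<.1)&(P[...,1]>.08)&(P[...,1]<.16)&(im.max(-1)<75)
k,l,st,c=cv2.connectedComponentsWithStats(m.astype(np.uint8));i=1+st[1:,4].argmax();q=P[l==i]
print('supp',cv2.minAreaRect((q[:,:2]*1000).astype(np.float32)),st[i])
print('ears');e=q[q[:,2]>.089]
for lo,hi in((.45,.535),(.535,.65)):
    b=e[(e[:,0]>lo)&(e[:,0]<hi)];print(b[:,0].min().round(4),b[:,0].max().round(4),b[:,1].min().round(4),b[:,1].max().round(4))
E
```

```text
long [[0.5401, 0.0602], [0.5404, 0.0548], [0.5397, 0.0493], [0.5395, 0.0438]]
cross [(225, np.float64(216.0), 3), (231, np.float64(216.0), 3), (237, np.float64(216.0), 3)] [[0.4756, 0.0313], [0.482, 0.0314], [0.4884, 0.0314], [0.4948, 0.0308], [0.5012, 0.0314], [0.5076, 0.0314], [0.5139, 0.0303], [0.5203, 0.0303]]
supp ((541.3516235351562, 119.96471405029297), (26.780139923095703, 155.76011657714844), 88.79704284667969) [ 178  117  196   39 6561]
ears
0.4994 0.5123 0.1075 0.1338
0.5721 0.5837 0.1059 0.1323
```

The refined case origin is (0.5385, -0.0075) with yaw -1.2°. Lowering jar A.

```bash

python3 -m creep '[[[0.0015,0.0015,-0.02],[0,0,0]],[[0,0,-0.02],[0,0,0]],[[0,0,-0.02],[0,0,0]],[[0,0,-0.02],[0,0,0]],[[0,0,-0.015],[0,0,0]]]' | tail -5
python3 -m creep '[[[0,0,-0.01],[0,0,0]],[[0,0,-0.008],[0,0,0]],[[0,0,-0.004],[0,0,0]],[[0,0,-0.003],[0,0,0]],[[0,0,0],[0,0,0]]]'
python3 -m creep '[[[0,0,0],[0,0,0]],[[0,0,0],[0,0,0]],[[0,0,0],[0,0,0]],[[0,0,0],[0,0,0]],[[0,0,0],[0,0,0]]]'
```

```text
position: [0.5775, 0.0646, 0.0579]
orientation: [0.708, 0.706, -0.001, -0.001]
contact_force: [0.5, 0.0, -1.5]
finger_gap: 0.0316
grip_force: 49.9
clock: 8.1
position: [0.5787, 0.0662, 0.0348]
orientation: [0.707, 0.707, 0.0, 0.0]
contact_force: [-0.0, 0.4, -1.2]
finger_gap: 0.0313
grip_force: 49.9
clock: 8.52
position: [0.5788, 0.0666, 0.0351]
orientation: [0.707, 0.707, 0.0, 0.0]
contact_force: [0.8, -0.4, -1.7]
finger_gap: 0.0317
grip_force: 49.9
```

```bash

python3 -m creep '[[[0,0,-0.002],[0,0,0]],[[0,0,0],[0,0,0]],[[0,0,0],[0,0,0]],[[0,0,0],[0,0,0]],[[0,0,0],[0,0,0]]]' | tail -5
python3 -m creep '[[[0,0,0],[0,0,0]],[[0,0,0],[0,0,0]],[[0,0,0],[0,0,0]],[[0,0,0.01],[0,0,0]],[[0,0,0.02],[0,0,0]]]' -0.1
python3 -m creep '[[[0,0,0.03],[0,0,0]],[[0,0,0.03],[0,0,0]],[[0,0,0.03],[0,0,0]],[[-0.002,-0.03,0],[0,0,0]],[[-0.0035,-0.037,0],[0,0,0]]]' | tail -2
python3 -m creep '[[[-0.003,-0.04,0],[0,0,0]],[[-0.003,-0.04,0],[0,0,0]],[[-0.003,-0.04,0],[0,0,0]],[[-0.003,-0.04,0],[0,0,0]],[[-0.003,-0.04,0],[0,0,0]]]' | tail -2
python3 -m creep '[[[-0.003,-0.04,0],[0,0,0]],[[-0.003,-0.04,0],[0,0,0]],[[-0.002,-0.04,0],[0,0,0]],[[0,0,0],[0,0,0]],[[0,0,0],[0,0,0]]]'
python3 jars.py wrist w5.png; python3 jars.py scene
```

```text
position: [0.5788, 0.0665, 0.0328]
orientation: [0.707, 0.707, 0.0, 0.0]
contact_force: [-0.1, 0.3, -0.9]
finger_gap: 0.0315
grip_force: 49.8
clock: 9.35
position: [0.5761, 0.0665, 0.0603]
orientation: [0.707, 0.707, -0.002, -0.002]
contact_force: [-0.5, 0.2, 0.8]
finger_gap: 0.0472
grip_force: 0.0
finger_gap: 0.0464
grip_force: 0.0
finger_gap: 0.047
grip_force: 0.0
clock: 10.6
position: [0.5493, -0.3229, 0.1529]
orientation: [0.709, 0.706, 0.0, 0.0]
contact_force: [-0.3, 0.8, 0.1]
finger_gap: 0.0468
grip_force: 0.0
wrist 1910 [323. 180.] rim mid [ 0.5535 -0.3205] 1130 hole [ 0.5531 -0.3206] 492
wrist 2083 [249. 185.] rim mid [ 0.4757 -0.3242] 1152 hole [ 0.4753 -0.3242] 482
wrist 2407 [178. 193.] rim mid [ 0.4022 -0.33  ] 1162 hole [ 0.4021 -0.3301] 481
scene 255 [316. 120.] rim mid [ 0.4023 -0.3299] 80 hole [ 0.4016 -0.332 ] 27
scene 255 [297. 129.] rim mid [ 0.4759 -0.3226] 85 hole [ 0.4751 -0.3251] 29
scene 85 [231. 135.] rim mid [ 0.6756 -0.3952] 27 hole  0
scene 260 [276. 139.] rim mid [ 0.5532 -0.3199] 87 hole [ 0.552  -0.3222] 30
scene 276 [328. 235.] rim mid [0.5891 0.0733] 90 hole [0.5764 0.0609] 47
```

Jar A stands in its compartment and the other jars haven't moved. Grasping jar B and carrying it to (+38,-75).

```bash

python3 -m creep '[[[0.003,0,-0.02],[0,0,0]],[[0,0,-0.025],[0,0,0]],[[0,0,-0.025],[0,0,0]],[[0,0,-0.025],[0,0,0]],[[0,0,-0.015],[0,0,0]]]' | tail -5
python3 -m creep '[[[0,0,-0.008],[0,0,0]],[[0,0,-0.006],[0,0,0]],[[0,0,-0.004],[0,0,0]],[[0,0,0],[0,0,0]],[[0,0,0],[0,0,0]]]'
python3 -m creep '[[[0,0,0],[0,0,0]],[[0,0,0],[0,0,0]],[[0,0,0],[0,0,0]],[[0,0,0],[0,0,0]],[[0,0,0],[0,0,0]]]' 1 50
python3 -m creep '[[[0,0,0],[0,0,0]],[[0,0,0.01],[0,0,0]],[[0,0,0.02],[0,0,0]],[[0,0,0.02],[0,0,0]],[[0,0,0.02],[0,0,0]]]'
python3 -m creep '[[[0,0,0.02],[0,0,0]],[[0,0,0.02],[0,0,0]],[[0,0,0.02],[0,0,0]],[[0.003,0.03,0],[0,0,0]],[[0.003,0.03,0],[0,0,0]]]' | tail -2
python3 -m creep '[[[0.003,0.03,0],[0,0,0]],[[0.003,0.03,0],[0,0,0]],[[0.003,0.03,0],[0,0,0]],[[0.003,0.03,0],[0,0,0]],[[0.003,0.03,0],[0,0,0]]]' | tail -2
python3 -m creep '[[[0,0.02,0],[0,0,0]],[[0,0.007,0],[0,0,0]],[[0,0,0],[0,0,0]],[[0,0,0],[0,0,0]],[[0,0,0],[0,0,0]]]'
```

```text
position: [0.5522, -0.3174, 0.0399]
orientation: [0.706, 0.708, -0.0, -0.002]
contact_force: [-0.5, 0.7, -0.4]
finger_gap: 0.0469
grip_force: 0.0
clock: 11.53
position: [0.5538, -0.3207, 0.026]
orientation: [0.707, 0.707, 0.0, 0.001]
contact_force: [0.3, -0.3, 0.0]
finger_gap: 0.047
grip_force: 0.0
clock: 11.95
position: [0.5537, -0.3211, 0.0264]
orientation: [0.707, 0.707, 0.0, 0.001]
contact_force: [-0.6, 0.6, 5.7]
finger_gap: 0.0313
grip_force: 49.6
clock: 12.37
position: [0.5523, -0.3201, 0.0944]
orientation: [0.707, 0.707, -0.0, -0.001]
contact_force: [-0.0, -0.6, -1.0]
finger_gap: 0.0314
grip_force: 49.7
finger_gap: 0.0312
grip_force: 49.8
finger_gap: 0.0314
grip_force: 49.8
clock: 13.62
position: [0.5739, -0.0849, 0.1545]
orientation: [0.708, 0.707, -0.0, 0.0]
contact_force: [-0.3, 0.2, -2.0]
finger_gap: 0.0313
grip_force: 49.8
```

```bash

python3 -m creep '[[[0.001,0.0015,-0.02],[0,0,0]],[[0,0,-0.025],[0,0,0]],[[0,0,-0.025],[0,0,0]],[[0,0,-0.02],[0,0,0]],[[0,0,-0.01],[0,0,0]]]' | tail -5
python3 -m creep '[[[0,0,-0.01],[0,0,0]],[[0,0,-0.006],[0,0,0]],[[0,0,-0.003],[0,0,0]],[[0,0,-0.001],[0,0,0]],[[0,0,0],[0,0,0]]]'
python3 -m creep '[[[0,0,0],[0,0,0]],[[0,0,-0.001],[0,0,0]],[[0,0,0],[0,0,0]],[[0,0,0],[0,0,0]],[[0,0,0],[0,0,0]]]'
python3 -m creep '[[[0,0,0],[0,0,0]],[[0,0,0],[0,0,0]],[[0,0,0],[0,0,0]],[[0,0,0.01],[0,0,0]],[[0,0,0.02],[0,0,0]]]' -0.1 
python3 -m creep '[[[0,0,0.03],[0,0,0]],[[0,0,0.03],[0,0,0]],[[0,0,0.03],[0,0,0]],[[-0.005,-0.01,0],[0,0,0]],[[-0.01,-0.03,0],[0,0,0]]]' | tail -2
python3 -m creep '[[[-0.015,-0.03,0],[0,0,0]],[[-0.015,-0.03,0],[0,0,0]],[[-0.015,-0.03,0],[0,0,0]],[[-0.015,-0.03,0],[0,0,0]],[[-0.015,-0.03,0],[0,0,0]]]' | tail -2
python3 -m creep '[[[-0.01,-0.03,0],[0,0,0]],[[0,-0.02,0],[0,0,0]],[[0,0,0],[0,0,0]],[[0,0,0],[0,0,0]],[[0,0,0],[0,0,0]]]'
python3 jars.py wrist w6.png; python3 jars.py scene
```

```text
position: [0.5728, -0.0832, 0.051]
orientation: [0.708, 0.706, -0.002, -0.002]
contact_force: [-0.3, -0.5, -2.4]
finger_gap: 0.0314
grip_force: 49.9
clock: 14.45
position: [0.5757, -0.0823, 0.0356]
orientation: [0.707, 0.707, 0.0, 0.001]
contact_force: [0.1, 0.7, -1.7]
finger_gap: 0.0319
grip_force: 49.9
clock: 14.87
position: [0.5756, -0.0821, 0.0344]
orientation: [0.707, 0.707, 0.0, 0.001]
contact_force: [-0.3, -0.2, 0.9]
finger_gap: 0.0315
grip_force: 50.0
clock: 15.28
position: [0.5728, -0.0815, 0.0613]
orientation: [0.707, 0.707, -0.002, -0.003]
contact_force: [-0.4, 0.1, -0.2]
finger_gap: 0.0469
grip_force: 0.0
finger_gap: 0.047
grip_force: 0.0
finger_gap: 0.0471
grip_force: 0.0
clock: 16.53
position: [0.4751, -0.3215, 0.1539]
orientation: [0.707, 0.707, 0.0, -0.0]
contact_force: [0.6, -0.0, -1.4]
finger_gap: 0.047
grip_force: 0.0
wrist 1892 [320. 185.] rim mid [ 0.4758 -0.3241] 1112 hole [ 0.4752 -0.3241] 492
wrist 2048 [251. 192.] rim mid [ 0.4025 -0.3297] 1129 hole [ 0.4021 -0.33  ] 478
scene 253 [316. 120.] rim mid [ 0.4036 -0.3303] 80 hole [ 0.4016 -0.332 ] 27
scene 257 [297. 129.] rim mid [ 0.4764 -0.3234] 86 hole [ 0.4751 -0.3251] 29
scene 71 [231. 136.] rim mid [ 0.6736 -0.3824] 15 hole  0
scene 328 [305. 195.] rim mid [ 0.574  -0.0825] 87 hole [ 0.572  -0.0883] 37
scene 280 [328. 235.] rim mid [0.5784 0.0647] 106 hole [0.5764 0.0612] 46
```

Both packed jars stand upright where planned. Next, jar C to (-38,+75).

```bash

python3 -m creep '[[[0,-0.0025,-0.02],[0,0,0]],[[0,0,-0.025],[0,0,0]],[[0,0,-0.025],[0,0,0]],[[0,0,-0.025],[0,0,0]],[[0,0,-0.015],[0,0,0]]]' | tail -5
python3 -m creep '[[[0,0,-0.008],[0,0,0]],[[0,0,-0.006],[0,0,0]],[[0,0,-0.004],[0,0,0]],[[0,0,0],[0,0,0]],[[0,0,0],[0,0,0]]]'
python3 -m creep '[[[0,0,0],[0,0,0]],[[0,0,0],[0,0,0]],[[0,0,0],[0,0,0]],[[0,0,0],[0,0,0]],[[0,0,0],[0,0,0]]]' 1 50
python3 -m creep '[[[0,0,0],[0,0,0]],[[0,0,0.01],[0,0,0]],[[0,0,0.02],[0,0,0]],[[0,0,0.02],[0,0,0]],[[0,0,0.02],[0,0,0]]]'
python3 -m creep '[[[0,0,0.02],[0,0,0]],[[0,0,0.02],[0,0,0]],[[0,0,0.02],[0,0,0]],[[0.001,0.03,0],[0,0,0]],[[0.002,0.03,0],[0,0,0]]]' | tail -2
python3 -m creep '[[[0.002,0.035,0],[0,0,0]],[[0.002,0.035,0],[0,0,0]],[[0.002,0.035,0],[0,0,0]],[[0.002,0.035,0],[0,0,0]],[[0.002,0.035,0],[0,0,0]]]' | tail -2
python3 -m creep '[[[0.002,0.035,0],[0,0,0]],[[0.002,0.035,0],[0,0,0]],[[0.004,0.035,0],[0,0,0]],[[0.004,0.03,0],[0,0,0]],[[0.0015,0.02,0],[0,0,0]]]' | tail -2
python3 -m creep '[[[0,0.003,0],[0,0,0]],[[0,0,0],[0,0,0]],[[0,0,0],[0,0,0]],[[0,0,0],[0,0,0]],[[0,0,0],[0,0,0]]]'
```

```text
position: [0.4742, -0.3221, 0.0407]
orientation: [0.706, 0.708, -0.0, -0.002]
contact_force: [-0.7, -0.3, -0.8]
finger_gap: 0.0473
grip_force: 0.0
clock: 17.47
position: [0.4757, -0.3248, 0.0268]
orientation: [0.707, 0.707, 0.0, 0.001]
contact_force: [-0.2, -0.9, -0.2]
finger_gap: 0.0468
grip_force: 0.0
clock: 17.88
position: [0.4757, -0.3252, 0.0272]
orientation: [0.707, 0.707, 0.0, 0.001]
contact_force: [-0.6, 0.9, 5.0]
finger_gap: 0.0315
grip_force: 49.6
clock: 18.3
position: [0.4744, -0.324, 0.0957]
orientation: [0.707, 0.707, -0.0, -0.001]
contact_force: [0.3, -0.5, -1.7]
finger_gap: 0.0314
grip_force: 49.7
finger_gap: 0.0313
grip_force: 49.8
finger_gap: 0.0317
grip_force: 49.8
finger_gap: 0.0315
grip_force: 49.8
clock: 19.97
position: [0.5015, 0.0673, 0.1556]
orientation: [0.708, 0.706, -0.0, 0.0]
contact_force: [-0.3, -0.0, -1.5]
finger_gap: 0.0318
grip_force: 49.8
```

```bash

python3 -m creep '[[[0.0005,0.001,-0.02],[0,0,0]],[[0,0,-0.025],[0,0,0]],[[0,0,-0.025],[0,0,0]],[[0,0,-0.02],[0,0,0]],[[0,0,-0.01],[0,0,0]]]' | tail -5
python3 -m creep '[[[0,0,-0.01],[0,0,0]],[[0,0,-0.006],[0,0,0]],[[0,0,-0.003],[0,0,0]],[[0,0,-0.001],[0,0,0]],[[0,0,0],[0,0,0]]]'
python3 -m creep '[[[0,0,0],[0,0,0]],[[0,0,-0.001],[0,0,0]],[[0,0,0],[0,0,0]],[[0,0,0],[0,0,0]],[[0,0,0],[0,0,0]]]'
python3 -m creep '[[[0,0,0],[0,0,0]],[[0,0,0],[0,0,0]],[[0,0,0],[0,0,0]],[[0,0,0.01],[0,0,0]],[[0,0,0.02],[0,0,0]]]' -0.1 
python3 -m creep '[[[0,0,0.03],[0,0,0]],[[0,0,0.03],[0,0,0]],[[0,0,0.03],[0,0,0]],[[-0.005,-0.02,0],[0,0,0]],[[-0.01,-0.035,0],[0,0,0]]]' | tail -2
python3 -m creep '[[[-0.01,-0.035,0],[0,0,0]],[[-0.01,-0.035,0],[0,0,0]],[[-0.01,-0.035,0],[0,0,0]],[[-0.01,-0.035,0],[0,0,0]],[[-0.01,-0.035,0],[0,0,0]]]' | tail -2
python3 -m creep '[[[-0.01,-0.035,0],[0,0,0]],[[-0.01,-0.035,0],[0,0,0]],[[-0.01,-0.035,0],[0,0,0]],[[-0.005,-0.035,0],[0,0,0]],[[0,-0.028,0],[0,0,0]]]'
python3 -m creep '[[[0,0,0],[0,0,0]],[[0,0,0],[0,0,0]],[[0,0,0],[0,0,0]],[[0,0,0],[0,0,0]],[[0,0,0],[0,0,0]]]'
python3 jars.py wrist w7.png; python3 jars.py scene
```

```text
position: [0.4999, 0.0684, 0.0525]
orientation: [0.708, 0.706, -0.002, -0.002]
contact_force: [-0.6, -0.5, -1.4]
finger_gap: 0.0314
grip_force: 49.9
clock: 20.8
position: [0.5027, 0.0695, 0.0364]
orientation: [0.707, 0.707, 0.001, 0.001]
contact_force: [0.4, 0.1, -1.6]
finger_gap: 0.0316
grip_force: 49.9
clock: 21.22
position: [0.5025, 0.0696, 0.0353]
orientation: [0.707, 0.707, 0.001, 0.0]
contact_force: [0.3, -0.4, -0.2]
finger_gap: 0.0316
grip_force: 49.9
clock: 21.63
position: [0.4997, 0.0694, 0.0626]
orientation: [0.707, 0.707, -0.002, -0.002]
contact_force: [-0.3, -0.2, -0.0]
finger_gap: 0.0472
grip_force: 0.0
finger_gap: 0.0471
grip_force: 0.0
finger_gap: 0.047
grip_force: 0.0
clock: 22.88
position: [0.4007, -0.3312, 0.1558]
orientation: [0.708, 0.706, -0.0, 0.001]
contact_force: [0.7, 0.3, 1.2]
finger_gap: 0.0472
grip_force: 0.0
clock: 23.3
position: [0.4024, -0.3274, 0.155]
orientation: [0.707, 0.708, 0.0, 0.0]
contact_force: [-0.3, 0.6, 0.1]
finger_gap: 0.047
grip_force: 0.0
wrist 1884 [319. 185.] rim mid [ 0.4025 -0.3297] 1099 hole [ 0.4019 -0.33  ] 488
scene 253 [316. 120.] rim mid [ 0.4034 -0.3299] 83 hole [ 0.4016 -0.332 ] 27
scene 96 [231. 136.] rim mid [ 0.68   -0.3926] 22 hole  0
scene 324 [305. 195.] rim mid [ 0.5734 -0.0831] 92 hole [ 0.572 -0.088] 38
scene 263 [352. 224.] rim mid [0.501  0.0696] 84 hole [0.4993 0.0648] 46
scene 284 [328. 235.] rim mid [0.5789 0.0635] 98 hole [0.5764 0.0609] 47
```

```bash

python3 -m creep '[[[0,-0.0025,-0.02],[0,0,0]],[[0,0,-0.025],[0,0,0]],[[0,0,-0.025],[0,0,0]],[[0,0,-0.025],[0,0,0]],[[0,0,-0.015],[0,0,0]]]' | tail -5
python3 -m creep '[[[0,0,-0.008],[0,0,0]],[[0,0,-0.006],[0,0,0]],[[0,0,-0.004],[0,0,0]],[[0,0,0],[0,0,0]],[[0,0,0],[0,0,0]]]'
python3 -m creep '[[[0,0,0],[0,0,0]],[[0,0,0],[0,0,0]],[[0,0,0],[0,0,0]],[[0,0,0],[0,0,0]],[[0,0,0],[0,0,0]]]' 1 50
python3 -m creep '[[[0,0,0],[0,0,0]],[[0,0,0.01],[0,0,0]],[[0,0,0.02],[0,0,0]],[[0,0,0.02],[0,0,0]],[[0,0,0.02],[0,0,0]]]'
python3 -m creep '[[[0,0,0.02],[0,0,0]],[[0,0,0.02],[0,0,0]],[[0,0,0.02],[0,0,0]],[[0.01,0.025,0],[0,0,0]],[[0.012,0.03,0],[0,0,0]]]' | tail -2
python3 -m creep '[[[0.012,0.03,0],[0,0,0]],[[0.012,0.03,0],[0,0,0]],[[0.012,0.03,0],[0,0,0]],[[0.012,0.03,0],[0,0,0]],[[0.012,0.03,0],[0,0,0]]]' | tail -2
python3 -m creep '[[[0.01,0.03,0],[0,0,0]],[[0.005,0.013,0],[0,0,0]],[[0,0,0],[0,0,0]],[[0,0,0],[0,0,0]],[[0,0,0],[0,0,0]]]'
```

```text
position: [0.401, -0.3291, 0.0418]
orientation: [0.707, 0.708, 0.0, -0.002]
contact_force: [0.1, -1.0, -0.4]
finger_gap: 0.0469
grip_force: 0.0
clock: 24.23
position: [0.4026, -0.3315, 0.0277]
orientation: [0.707, 0.707, 0.0, 0.001]
contact_force: [0.3, -0.5, 0.4]
finger_gap: 0.047
grip_force: 0.0
clock: 24.65
position: [0.4026, -0.3318, 0.0281]
orientation: [0.707, 0.707, -0.0, 0.001]
contact_force: [-1.7, 0.3, 4.6]
finger_gap: 0.0315
grip_force: 49.5
clock: 25.07
position: [0.4015, -0.3304, 0.0969]
orientation: [0.707, 0.707, 0.0, -0.001]
contact_force: [0.1, -0.4, -0.2]
finger_gap: 0.0315
grip_force: 49.7
finger_gap: 0.0312
grip_force: 49.8
finger_gap: 0.0309
grip_force: 49.8
clock: 26.32
position: [0.4986, -0.0836, 0.1564]
orientation: [0.707, 0.707, -0.0, -0.0]
contact_force: [-0.2, 0.0, -1.8]
finger_gap: 0.0314
grip_force: 49.8
```

Placing jar D, then moving over the bar while turning +84°.

```bash

python3 -m creep '[[[0.0005,0.002,-0.02],[0,0,0]],[[0,0,-0.025],[0,0,0]],[[0,0,-0.025],[0,0,0]],[[0,0,-0.02],[0,0,0]],[[0,0,-0.01],[0,0,0]]]' | tail -5
python3 -m creep '[[[0,0,-0.01],[0,0,0]],[[0,0,-0.006],[0,0,0]],[[0,0,-0.003],[0,0,0]],[[0,0,-0.001],[0,0,0]],[[0,0,0],[0,0,0]]]'
python3 -m creep '[[[0,0,0],[0,0,0]],[[0,0,-0.001],[0,0,0]],[[0,0,0],[0,0,0]],[[0,0,0],[0,0,0]],[[0,0,0],[0,0,0]]]'
python3 -m creep '[[[0,0,0],[0,0,0]],[[0,0,0],[0,0,0]],[[0,0,0],[0,0,0]],[[0,0,0.01],[0,0,0]],[[0,0,0.02],[0,0,0]]]' -0.1 
python3 -m creep '[[[0,0,0.03],[0,0,0]],[[0,0,0.03],[0,0,0]],[[0,0,0.03],[0,0,0]],[[0,0.02,0.01],[0,0,1]],[[-0.003,0.03,0.01],[0,0,1]]]' | tail -2
python3 -m creep '[[[-0.003,0.03,0.01],[0,0,1]],[[-0.003,0.03,0.01],[0,0,1]],[[-0.003,0.03,0.01],[0,0,1]],[[-0.003,0.03,0],[0,0,1]],[[-0.003,0.03,0],[0,0,1]]]' -0.9| tail -2
python3 -m creep '[[[-0.003,0.03,0],[0,0,1]],[[-0.003,0.03,0],[0,0,1]],[[-0.003,0.03,0],[0,0,1]],[[-0.003,0.03,0],[0,0,1]],[[-0.003,0.03,0],[0,0,1]]]'
python3 -m creep '[[[-0.002,0.02,0],[0,0,1]],[[0,0,0],[0,0,1]],[[0,0,0],[0,0,0]],[[0,0,0],[0,0,0]],[[0,0,0],[0,0,0]]]'
cat > bar.py <<'E'
from h import *
import sys
z0=float(sys.argv[2]) if len(sys.argv)>2 else .016
for n in sys.argv[1].split(','):
    d=cap(n);P=cloud(d);hsv=cv2.cvtColor(d['img'],cv2.COLOR_RGB2HSV).astype(int)
    X,Y,Z=np.moveaxis(P,-1,0)
    m=(abs(Z-z0)<.006)&(hsv[...,0]>8)&(hsv[...,0]<28)&(hsv[...,1]>50)&(X>.25)&(X<.75)&(Y>-.25)&(Y<.5)
    m=cv2.morphologyEx(m.astype(np.uint8),cv2.MORPH_OPEN,np.ones((3,3)))
    k,l,st,c=cv2.connectedComponentsWithStats(m);i=1+st[1:,4].argmax()
    px=np.argwhere(l==i)[:,::-1]; q=plane(d,px,z0); pz=P[l==i][:,2]
    (cx,cy),(w,h),a=cv2.minAreaRect((q[:,:2]*1000).astype(np.float32))
    print(n,st[i],'c',round(cx,1),round(cy,1),'wh',round(w,1),round(h,1),'ang',round(a,2),'z',pz.mean().round(4))
    save(d,n+'_bar%d.png'%int(monitor.observe()['clock']*10))
print(monitor.observe()['position'].round(4),monitor.observe()['orientation'].round(4))
E
python3 bar.py wrist,scene; python3 jars.py scene
```

```text
position: [0.497, -0.0819, 0.0534]
orientation: [0.708, 0.706, -0.002, -0.002]
contact_force: [-0.5, -0.1, -2.1]
finger_gap: 0.0312
grip_force: 49.9
clock: 27.15
position: [0.5002, -0.0813, 0.0375]
orientation: [0.707, 0.707, 0.0, 0.001]
contact_force: [0.3, -0.3, -1.1]
finger_gap: 0.0311
grip_force: 49.9
clock: 27.57
position: [0.4999, -0.081, 0.0362]
orientation: [0.707, 0.707, 0.0, 0.001]
contact_force: [-0.1, 0.3, 0.5]
finger_gap: 0.0315
grip_force: 49.9
clock: 27.98
position: [0.4973, -0.0804, 0.0637]
orientation: [0.707, 0.707, -0.002, -0.003]
contact_force: [0.4, -0.5, 0.2]
finger_gap: 0.0468
grip_force: 0.0
finger_gap: 0.0474
grip_force: 0.0
finger_gap: 0.0814
grip_force: 0.0
clock: 29.23
position: [0.4662, 0.2705, 0.2067]
orientation: [0.154, 0.988, 0.0, 0.001]
contact_force: [1.1, -0.1, 0.3]
finger_gap: 0.081
grip_force: 0.0
clock: 29.65
position: [0.4647, 0.2885, 0.2061]
orientation: [0.054, 0.999, 0.0, 0.0]
contact_force: [0.2, 0.7, 0.3]
finger_gap: 0.081
grip_force: 0.0
wrist [ 294   58   50  206 8064] c 464.3 291.0 wh 49.2 257.7 ang 87.0 z 0.0155
scene [ 362  264   89   50 1455] c 466.2 290.1 wh 50.6 261.5 ang 87.03 z 0.0156
[0.4647 0.2883 0.206 ] [5.360e-02 9.986e-01 1.000e-04 2.000e-04]
scene 89 [231. 136.] rim mid [ 0.6759 -0.3924] 30 hole  0
scene 318 [328. 186.] rim mid [ 0.4985 -0.081 ] 80 hole [ 0.4947 -0.0899] 84
scene 329 [305. 195.] rim mid [ 0.5743 -0.0832] 89 hole [ 0.5717 -0.0884] 36
scene 257 [352. 224.] rim mid [0.502  0.0697] 93 hole [0.4989 0.0653] 70
scene 283 [328. 235.] rim mid [0.5785 0.075 ] 105 hole [0.5764 0.0612] 46
```

All four jars stand in the corner compartments. The bar centre is (0.4645, 0.291), angle 87.0°. Going down to grasp it.

```bash

python3 -m creep '[[[0,0.0025,-0.02],[0,0,0.52]],[[0,0,-0.03],[0,0,0]],[[0,0,-0.03],[0,0,0]],[[0,0,-0.03],[0,0,0]],[[0,0,-0.03],[0,0,0]]]' -0.45 | tail -5
python3 -m creep '[[[0,0,-0.02],[0,0,0]],[[0,0,-0.02],[0,0,0]],[[0,0,-0.01],[0,0,0]],[[0,0,0],[0,0,0]],[[0,0,0],[0,0,0]]]'
python3 -m creep '[[[0,0,-0.01],[0,0,0]],[[0,0,-0.008],[0,0,0]],[[0,0,-0.006],[0,0,0]],[[0,0,-0.004],[0,0,0]],[[0,0,0],[0,0,0]]]'
python3 - <<'E'
from h import *
d=cap('wrist');save(d,'w8.png')
E
```

```text
position: [0.4647, 0.2909, 0.0647]
orientation: [0.026, 1.0, 0.0, 0.0]
contact_force: [1.1, -0.7, -0.3]
finger_gap: 0.0619
grip_force: 0.0
clock: 30.63
position: [0.4647, 0.2912, 0.0158]
orientation: [0.026, 1.0, -0.0, -0.0]
contact_force: [-0.4, -0.4, 0.1]
finger_gap: 0.0617
grip_force: 0.0
clock: 31.05
position: [0.4637, 0.2911, -0.0136]
orientation: [0.025, 1.0, -0.0, -0.001]
contact_force: [-0.2, -0.1, 0.7]
finger_gap: 0.062
grip_force: 0.0
```

View pics/w8.png

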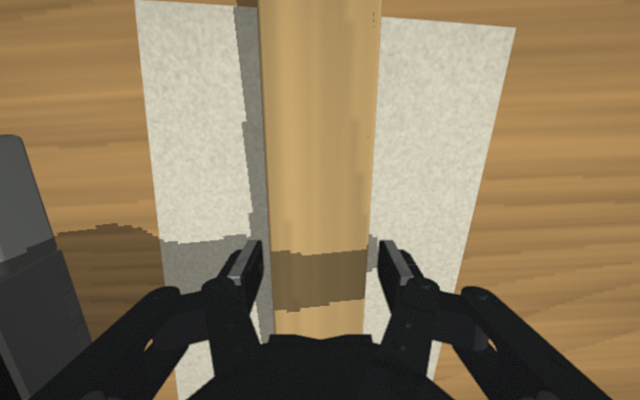

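The fingers straddle the bar, left tip at (250,245) and right tip at (392,245), with the bar centred between them. Gripping and lifting.

```bash

python3 -m creep '[[[0,0,0],[0,0,0]],[[0,0,0],[0,0,0]],[[0,0,0],[0,0,0]],[[0,0,0],[0,0,0]],[[0,0,0],[0,0,0]]]' 1 90
python3 -m creep '[[[0,0,0],[0,0,0]],[[0,0,0.005],[0,0,0]],[[0,0,0.01],[0,0,0]],[[0,0,0.02],[0,0,0]],[[0,0,0.02],[0,0,0]]]'
python3 -m creep '[[[0,0,0.02],[0,0,0]],[[0,0,0.02],[0,0,0]],[[0,0,0.02],[0,0,0]],[[0,0,0.02],[0,0,0]],[[0,0,0.01],[0,0,0]]]' | tail -2
python3 -m creep '[[[0,0,0],[0,0,-1]],[[0,0,0],[0,0,-1]],[[0,0,0],[0,0,-1]],[[0,0,0],[0,0,-1]],[[0,0,0],[0,0,-1]]]' | tail -2
python3 -m creep '[[[0,0,0],[0,0,-1]],[[0,0,0],[0,0,-1]],[[0,0,0],[0,0,-1]],[[0,0,0],[0,0,-1]],[[0,0,0],[0,0,-1]]]' | tail -2
python3 -m creep '[[[0,0,0],[0,0,-1]],[[0,0,0],[0,0,-1]],[[0,0,0],[0,0,-1]],[[0,0,0],[0,0,-1]],[[0,0,0],[0,0,-0.69]]]'
python3 -m creep '[[[0,0,0],[0,0,0]],[[0,0,0],[0,0,0]],[[0,0,0],[0,0,0]],[[0,0,0],[0,0,0]],[[0,0,0],[0,0,0]]]'
python3 bar.py wrist,side 0.148
```

```text
clock: 31.52
position: [0.465, 0.2918, -0.0115]
orientation: [0.025, 1.0, 0.0, 0.001]
contact_force: [-0.7, 0.1, 4.6]
finger_gap: 0.0473
grip_force: 93.6
clock: 31.93
position: [0.4631, 0.2908, 0.0417]
orientation: [0.025, 1.0, -0.001, -0.002]
contact_force: [-0.2, -0.2, -2.7]
finger_gap: 0.0476
grip_force: 93.0
finger_gap: 0.0475
grip_force: 93.1
finger_gap: 0.0476
grip_force: 93.0
finger_gap: 0.0473
grip_force: 93.0
clock: 33.6
position: [0.4639, 0.2912, 0.1317]
orientation: [0.715, 0.699, -0.001, -0.0]
contact_force: [0.1, -0.4, -2.3]
finger_gap: 0.0477
grip_force: 93.0
clock: 34.02
position: [0.4645, 0.2915, 0.1325]
orientation: [0.713, 0.701, -0.0, -0.0]
contact_force: [-0.7, 0.0, -2.3]
finger_gap: 0.0475
grip_force: 93.1Traceback (most recent call last):
  File "bar.py", line 9, in <module>
    k,l,st,c=cv2.connectedComponentsWithStats(m);i=1+st[1:,4].argmax()
                                                     ~~~~~~~~~~~~~~~^^
ValueError: attempt to get argmax of an empty sequence
```

```bash
sed -i 's/Y<.5)/Y<.6)/' bar.py; python3 bar.py wrist,scene 0.160
```

```text
wrist [  259     0   124   339 35086] c 465.3 325.8 wh 165.5 49.3 ang 88.95 z 0.1597
scene [ 409  257   43   54 1033] c 467.4 352.9 wh 138.2 52.8 ang 87.58 z 0.1597
[0.4645 0.2915 0.1327] [0.7132 0.7009 0.     0.    ]
```

The bar is held level and centred, at 89°. Carrying it over the case.

```bash

python3 -m creep '[[[0.005,-0.02,0],[0,0,0]],[[0.006,-0.025,0],[0,0,0]],[[0.006,-0.025,0],[0,0,0]],[[0.006,-0.025,0],[0,0,0]],[[0.006,-0.025,0],[0,0,0]]]' | tail -2
python3 -m creep '[[[0.006,-0.025,0],[0,0,0]],[[0.006,-0.025,0],[0,0,0]],[[0.006,-0.025,0],[0,0,0]],[[0.006,-0.025,0],[0,0,0]],[[0.006,-0.025,0],[0,0,0]]]' | tail -2
python3 -m creep '[[[0.006,-0.025,0],[0,0,0]],[[0.006,-0.02,0],[0,0,0]],[[0.0035,-0.009,0],[0,0,0]],[[0,0,0],[0,0,0]],[[0,0,0],[0,0,0]]]'
python3 -m creep '[[[0,0,-0.01],[0,0,0]],[[0,0,-0.01],[0,0,0]],[[0,0,-0.01],[0,0,0]],[[0,0,0],[0,0,0]],[[0,0,0],[0,0,0]]]'
python3 - <<'E'
from h import *
s=monitor.observe()
for n in('scene','side','wrist'):
    d=cap(n);P=cloud(d);hsv=cv2.cvtColor(d['img'],cv2.COLOR_RGB2HSV).astype(int);im=d['img'].astype(int)
    X,Y,Z=np.moveaxis(P,-1,0);zt=s['position'][2]+.0118+.016
    m=(abs(Z-zt)<.006)&(hsv[...,0]>8)&(hsv[...,0]<28)&(hsv[...,1]>50)&(abs(X-.54)<.1)&(abs(Y)<.2)
    for lo,hi in((-.15,-.05),(.05,.15)):
        q=P[m&(Y>lo)&(Y<hi)]
        e=P[(Z>.086)&(Z<.105)&(im.max(-1)<75)&(Y>lo)&(Y<hi)&(abs(X-.54)<.06)]
        if len(q)>30:
            xs=[(b[:,0].min()+b[:,0].max())/2 for b in [q[abs(q[:,1]-y0)<.004] for y0 in np.arange(lo,hi,.01)] if len(b)>15]
            print(n,lo,'bar xmid',np.round(xs,4),'z',q[:,2].mean().round(4),'y',q[:,1].min().round(4),q[:,1].max().round(4))
        L=e[e[:,0]<.54,0];R=e[e[:,0]>.54,0]
        if len(L)>5 and len(R)>5: print('   ears',np.percentile(L,98).round(4),np.percentile(R,2).round(4),len(L),len(R))
    save(d,n+'9.png')
i=cv2.imread('pics/scene9.png')[130:290,225:405];cv2.imwrite('pics/s9c.png',cv2.resize(i,None,fx=3,fy=3,interpolation=cv2.INTER_CUBIC))
print(s['position'])
E
```

```text
finger_gap: 0.0475
grip_force: 93.1
finger_gap: 0.0474
grip_force: 93.1
clock: 35.42
position: [0.5389, -0.0071, 0.1325]
orientation: [0.714, 0.701, 0.0, -0.001]
contact_force: [0.4, -0.4, -3.2]
finger_gap: 0.0474
grip_force: 93.1
clock: 35.83
position: [0.5377, -0.0067, 0.1008]
orientation: [0.713, 0.701, -0.001, -0.001]
contact_force: [0.4, 0.3, -3.1]
finger_gap: 0.0476
grip_force: 93.0
scene -0.15 bar xmid [0.5384 0.5428 0.5445 0.5459 0.5486 0.5503] z 0.1281 y -0.1382 -0.0509
scene 0.05 bar xmid [0.539  0.5387 0.5403 0.5405 0.5391 0.5396 0.5398 0.5419] z 0.1289 y 0.05 0.1237
   ears 0.5164 0.5707 46 56
side -0.15 bar xmid [0.5329 0.5336 0.5332 0.5325 0.5337 0.5336 0.5326 0.5341] z 0.1286 y -0.1384 -0.0505
   ears 0.5048 0.561 56 47
side 0.05 bar xmid [0.5305 0.5371 0.5375 0.5382 0.5385 0.539 ] z 0.1289 y 0.0594 0.1237
wrist -0.15 bar xmid [] z 0.1295 y -0.0566 -0.05
wrist 0.05 bar xmid [0.5405 0.5406 0.5407 0.5411 0.5412 0.5413 0.5414] z 0.1297 y 0.05 0.1108
   ears 0.5095 0.5737 733 707
[ 0.53773139 -0.00670489  0.10078158]
```

View pics/s9c.png

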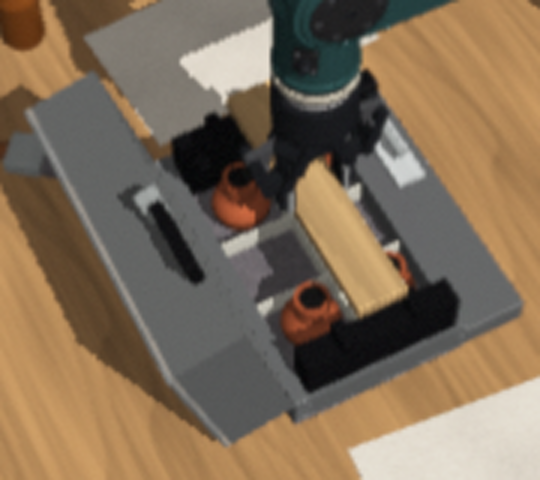

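The bar hangs between the ears, near (350,235) in the crop, and lines up to within 2 mm. Lowering it into the notches.

```bash

python3 -m creep '[[[0.001,0,-0.01],[0,0,0]],[[0,0,-0.008],[0,0,0]],[[0,0,-0.006],[0,0,0]],[[0,0,-0.004],[0,0,0]],[[0,0,0],[0,0,0]]]'
python3 -m creep '[[[0,0,-0.002],[0,0,0]],[[0,0,-0.002],[0,0,0]],[[0,0,0],[0,0,0]],[[0,0,0],[0,0,0]],[[0,0,0],[0,0,0]]]'
python3 -m creep '[[[0,0,-0.001],[0,0,0]],[[0,0,0],[0,0,0]],[[0,0,0],[0,0,0]],[[0,0,0],[0,0,0]],[[0,0,0],[0,0,0]]]'
```

```text
clock: 36.4
position: [0.5388, -0.0074, 0.0727]
orientation: [0.713, 0.701, -0.001, -0.001]
contact_force: [-0.6, 0.4, -3.4]
finger_gap: 0.0474
grip_force: 93.1
clock: 36.82
position: [0.5402, -0.0075, 0.071]
orientation: [0.713, 0.701, 0.0, 0.0]
contact_force: [-0.2, -0.6, -2.4]
finger_gap: 0.0477
grip_force: 93.1
clock: 37.23
position: [0.54, -0.0075, 0.0697]
orientation: [0.713, 0.701, 0.0, 0.0]
contact_force: [-0.8, 0.5, -1.7]
finger_gap: 0.0474
grip_force: 93.1
```

```bash

python3 -m creep '[[[0,0,-0.001],[0,0,0]],[[0,0,0],[0,0,0]],[[0,0,0],[0,0,0]],[[0,0,0],[0,0,0]],[[0,0,0],[0,0,0]]]'
python3 -m creep '[[[0,0,-0.001],[0,0,0]],[[0,0,0],[0,0,0]],[[0,0,0],[0,0,0]],[[0,0,0],[0,0,0]],[[0,0,0],[0,0,0]]]'
```

```text
clock: 37.65
position: [0.54, -0.0075, 0.0686]
orientation: [0.713, 0.701, 0.0, 0.0]
contact_force: [-0.8, -0.3, -2.6]
finger_gap: 0.0476
grip_force: 93.1
clock: 38.07
position: [0.5401, -0.0075, 0.0685]
orientation: [0.713, 0.701, 0.0, 0.0]
contact_force: [-3.0, -0.2, 5.7]
finger_gap: 0.0474
grip_force: 94.0
```

```bash

python3 -m creep '[[[0,0,0],[0,0,0]],[[0,0,0],[0,0,0]],[[0,0,0],[0,0,0]],[[0,0,0.005],[0,0,0]],[[0,0,0.01],[0,0,0]]]' -0.5
python3 -m creep '[[[0,0,0.025],[0,0,0]],[[0,0,0.03],[0,0,0]],[[0,0,0.03],[0,0,0]],[[0,0,0.03],[0,0,0]],[[0,0,0.03],[0,0,0]]]' | tail -1
python3 -m creep '[[[-0.03,0,0.02],[0,0,0]],[[-0.03,0,0],[0,0,0]],[[-0.03,0,0],[0,0,0]],[[0,0,0],[0,0,0]],[[0,0,0],[0,0,0]]]' 1
python3 bar.py side,scene,wrist .096
python3 - <<'E'
from h import *
for n in('side','scene'):
    d=cap(n);P=cloud(d);im=d['img'].astype(int);X,Y,Z=np.moveaxis(P,-1,0)
    m=(im.max(-1)<70)&(Z>.2)&(Z<.28)&(X>.62)&(X<.75)&(Y>0)&(Y<.1);q=P[m]
    if len(q)>5: print(n,len(q),q.min(0).round(4),q.max(0).round(4),np.median(q,0).round(4))
    save(d,n+'10.png')
a=cv2.imread('pics/scene10.png')[130:290,225:405];b=cv2.imread('pics/side10.png')[110:270,245:425]
cv2.imwrite('pics/m10.png',np.hstack([cv2.resize(x,(400,356),interpolation=cv2.INTER_CUBIC) for x in(a,b)]))
E
```

```text
clock: 38.48
position: [0.539, -0.0074, 0.0814]
orientation: [0.713, 0.701, -0.001, -0.001]
contact_force: [0.4, 0.0, 0.0]
finger_gap: 0.0643
grip_force: 0.0
grip_force: 0.0
clock: 39.32
position: [0.4495, -0.0075, 0.2492]
orientation: [0.713, 0.701, 0.001, 0.001]
contact_force: [1.2, -0.3, 0.1]
finger_gap: 0.0031
grip_force: 0.0
side [ 280  176   77   67 1437] c 538.3 -10.1 wh 258.9 58.5 ang 88.66 z 0.0955
scene [ 302  164   57   75 1354] c 541.1 -7.2 wh 260.1 51.9 ang 88.76 z 0.0968
wrist [  370    51    65   228 10280] c 539.0 -6.8 wh 258.1 50.7 ang 88.71 z 0.0954
[ 0.4508 -0.0076  0.248 ] [7.134e-01 7.008e-01 4.000e-04 4.000e-04]
side 200 [0.681  0.0113 0.2154] [0.6985 0.0753 0.2488] [0.6876 0.042  0.2339]
scene 247 [6.851e-01 4.000e-04 2.052e-01] [0.7071 0.0799 0.2519] [0.6985 0.0439 0.2403]
```

View pics/m10.png

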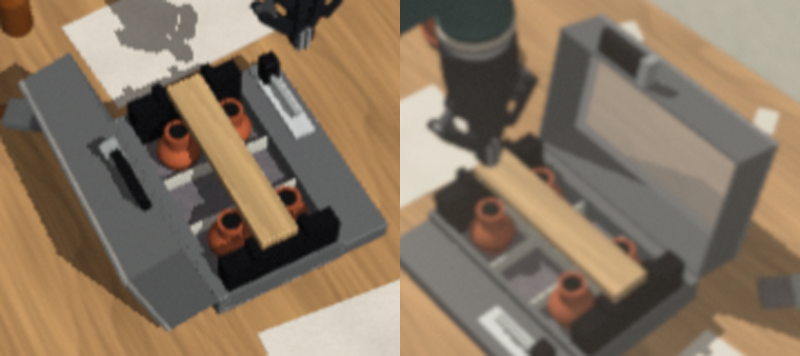

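The bar is seated flat: top at 0.0955, yaw -1.25°, centre within 1 mm. The lid tab's back face is near (0.697, 0.044, 0.235), which puts the lid at about 1.8 rad. With the fingers shut, I'll rise, turn 90° and go behind the tab.

```bash

python3 -m creep '[[[0,0,0.02],[0,0,1]],[[0,0,0.02],[0,0,1]],[[0.01,0.005,0],[0,0,1]],[[0.02,0.005,0],[0,0,1]],[[0.02,0.005,0],[0,0,1]]]' | tail -1
python3 -m creep '[[[0.02,0.005,0],[0,0,1]],[[0.02,0.005,0],[0,0,1]],[[0.02,0.005,0],[0,0,1]],[[0.02,0.005,0],[0,0,1]],[[0.02,0.005,0],[0,0,1]]]'
python3 -m creep '[[[0.02,0.005,0],[0,0,1]],[[0.02,0.005,0],[0,0,1]],[[0.02,0.004,0],[0,0,1]],[[0.02,0,0],[0,0,1]],[[0.02,0,0],[0,0,1]]]'
python3 -m creep '[[[0.02,0,0],[0,0,0]],[[0.004,0,0],[0,0,0]],[[0,0,0],[0,0,0]],[[0,0,0],[0,0,0]],[[0,0,0],[0,0,0]]]'
```

```text
grip_force: 0.0
clock: 40.4
position: [0.6017, 0.0328, 0.2866]
orientation: [0.265, 0.964, -0.0, -0.001]
contact_force: [-0.6, 0.2, 0.8]
finger_gap: 0.0002
grip_force: 0.0
clock: 40.82
position: [0.7016, 0.047, 0.2862]
orientation: [0.006, 1.0, 0.0, -0.001]
contact_force: [0.0, -0.7, 0.1]
finger_gap: 0.0001
grip_force: 0.0
clock: 41.23
position: [0.7235, 0.0466, 0.288]
orientation: [0.009, 1.0, 0.0, -0.0]
contact_force: [0.4, -0.2, 0.1]
finger_gap: 0.0002
grip_force: 0.0
```

```bash

python3 -m creep '[[[0.001,0,-0.02],[0,0,0]],[[0,0,-0.02],[0,0,0]],[[0,0,-0.015],[0,0,0]],[[0,0,-0.01],[0,0,0]],[[0,0,0],[0,0,0]]]' | tail -5
python3 -m creep '[[[0,0,-0.008],[0,0,0]],[[0,0,-0.006],[0,0,0]],[[0,0,-0.003],[0,0,0]],[[0,0,0],[0,0,0]],[[0,0,0],[0,0,0]]]'
python3 -m creep '[[[-0.005,0,0],[0,0,0]],[[-0.005,0,0],[0,0,0]],[[-0.005,0,0],[0,0,0]],[[-0.005,0,0],[0,0,0]],[[0,0,0],[0,0,0]]]'
python3 -c "
from h import *
save(cap('wrist'),'w11.png')
d=cap('side');P=cloud(d);im=d['img'].astype(int)"
```

```text
position: [0.7232, 0.0465, 0.2201]
orientation: [0.009, 1.0, 0.0, -0.002]
contact_force: [0.3, -0.1, -0.7]
finger_gap: 0.0003
grip_force: 0.0
clock: 42.07
position: [0.7251, 0.0465, 0.2059]
orientation: [0.009, 1.0, 0.0, 0.0]
contact_force: [0.1, -0.1, -0.3]
finger_gap: 0.0003
grip_force: 0.0
clock: 42.48
position: [0.7061, 0.0466, 0.2087]
orientation: [0.009, 1.0, 0.0, 0.004]
contact_force: [4.4, -0.6, 3.9]
finger_gap: -0.0
grip_force: 2.1
```

View pics/w11.png

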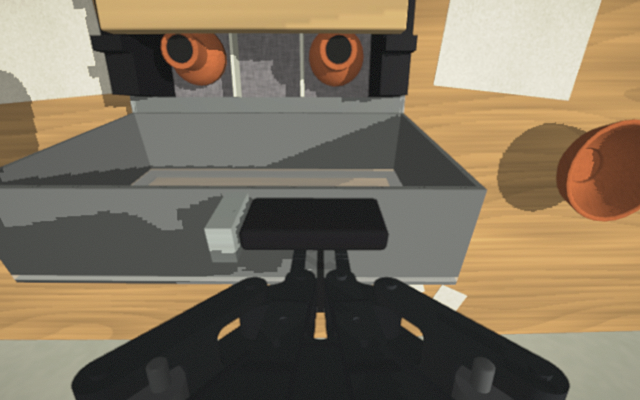

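The fingertips are behind the tab at (320,250) and touching it with about 4 N. Pushing along the arc.

```bash

python3 -m creep '[[[-0.007,0,0.0025],[0,0,0]],[[-0.007,0,0.0025],[0,0,0]],[[-0.007,0,0.0025],[0,0,0]],[[-0.007,0,0.0025],[0,0,0]],[[-0.0075,0,0.001],[0,0,0]]]'
python3 -m creep '[[[-0.0075,0,0.001],[0,0,0]],[[-0.0075,0,0.001],[0,0,0]],[[-0.0075,0,0.001],[0,0,0]],[[-0.0075,0,-0.0007],[0,0,0]],[[-0.0075,0,-0.0007],[0,0,0]]]'
python3 -m creep '[[[-0.0075,0,-0.0007],[0,0,0]],[[-0.0075,0,-0.0007],[0,0,0]],[[-0.0075,0,-0.0007],[0,0,0]],[[-0.0075,0,-0.0007],[0,0,0]],[[-0.0075,0,-0.0007],[0,0,0]]]'
python3 - <<'E'
from h import *
d=cap('scene');save(d,'s12.png')
a=d['img'][130:290,225:405];b=cap('side')['img'][110:270,245:425]
cv2.imwrite('pics/m12.png',np.hstack([cv2.resize(x[...,::-1],(400,356),interpolation=cv2.INTER_CUBIC) for x in(a,b)]))
E
```

```text
clock: 43.0
position: [0.6687, 0.0467, 0.2154]
orientation: [0.009, 1.0, 0.0, -0.001]
contact_force: [4.4, 1.8, -2.3]
finger_gap: 0.0
grip_force: 2.0
clock: 43.42
position: [0.6315, 0.0465, 0.219]
orientation: [0.009, 1.0, 0.0, 0.001]
contact_force: [5.2, 0.8, -0.2]
finger_gap: -0.0
grip_force: 2.1
clock: 43.83
position: [0.5937, 0.0463, 0.2146]
orientation: [0.009, 1.0, -0.0, -0.0]
contact_force: [4.1, -0.0, -1.3]
finger_gap: 0.0001
grip_force: 1.7
```

View pics/m12.png

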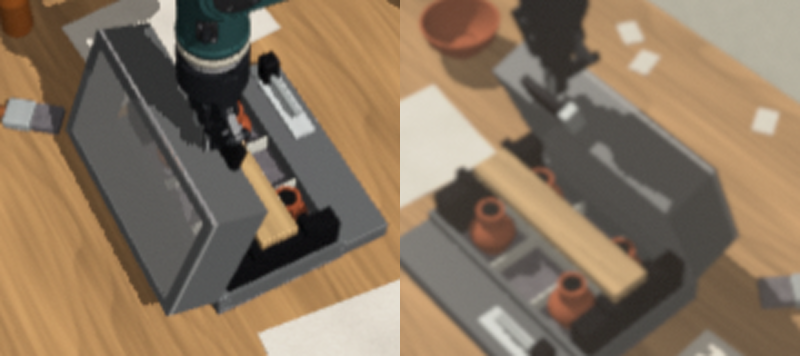

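The lid is following at about 1.2 rad, with the tips in the V of the tab at (235,155) in the left half. Continuing the arc, slower towards the end.

```bash

python3 -m creep '[[[-0.0075,0,-0.0007],[0,0,0]],[[-0.008,0,-0.0035],[0,0,0]],[[-0.008,0,-0.0035],[0,0,0]],[[-0.008,0,-0.0035],[0,0,0]],[[-0.008,0,-0.0035],[0,0,0]]]'
python3 -m creep '[[[-0.008,0,-0.0035],[0,0,0]],[[-0.008,0,-0.0035],[0,0,0]],[[-0.008,0,-0.0035],[0,0,0]],[[-0.0067,0,-0.0057],[0,0,0]],[[-0.0067,0,-0.0057],[0,0,0]]]'
python3 -m creep '[[[-0.0067,0,-0.0057],[0,0,0]],[[-0.0067,0,-0.0057],[0,0,0]],[[-0.0067,0,-0.0057],[0,0,0]],[[-0.0067,0,-0.0057],[0,0,0]],[[-0.0067,0,-0.0057],[0,0,0]]]'
python3 -m creep '[[[-0.004,0,-0.0066],[0,0,0]],[[-0.004,0,-0.0066],[0,0,0]],[[-0.004,0,-0.0066],[0,0,0]],[[-0.004,0,-0.0066],[0,0,0]],[[-0.004,0,-0.0066],[0,0,0]]]'
```

```text
clock: 44.35
position: [0.555, 0.0467, 0.2011]
orientation: [0.009, 1.0, 0.0, 0.001]
contact_force: [3.3, 1.6, 0.9]
finger_gap: 0.0005
grip_force: 1.6
clock: 44.77
position: [0.5167, 0.0465, 0.1785]
orientation: [0.009, 1.0, 0.0, -0.0]
contact_force: [-0.5, 0.5, 4.3]
finger_gap: -0.0001
grip_force: 1.5
clock: 45.18
position: [0.4835, 0.0463, 0.1487]
orientation: [0.009, 1.0, -0.0, -0.0]
contact_force: [2.3, 0.9, 1.3]
finger_gap: 0.0003
grip_force: 1.0
clock: 45.6
position: [0.4636, 0.0465, 0.1158]
orientation: [0.009, 1.0, 0.0, -0.0]
contact_force: [1.2, 1.2, 1.9]
finger_gap: 0.0001
grip_force: 0.9
```

```bash

python3 -m creep '[[[-0.004,0,-0.006],[0,0,0]],[[-0.004,0,-0.006],[0,0,0]],[[-0.004,0,-0.006],[0,0,0]],[[-0.0016,0,-0.005],[0,0,0]],[[-0.0016,0,-0.005],[0,0,0]]]'
python3 -m creep '[[[-0.0016,0,-0.004],[0,0,0]],[[-0.0016,0,-0.004],[0,0,0]],[[-0.0016,0,-0.004],[0,0,0]],[[-0.0016,0,-0.003],[0,0,0]],[[-0.0004,0,-0.003],[0,0,0]]]'
python3 -m creep '[[[-0.0004,0,-0.003],[0,0,0]],[[-0.0004,0,-0.003],[0,0,0]],[[-0.0004,0,-0.003],[0,0,0]],[[-0.0004,0,-0.003],[0,0,0]],[[-0.0004,0,-0.002],[0,0,0]]]'
python3 -m creep '[[[-0.0004,0,-0.002],[0,0,0]],[[-0.0004,0,-0.002],[0,0,0]],[[-0.0004,0,-0.002],[0,0,0]],[[-0.0004,0,-0.002],[0,0,0]],[[-0.0004,0,-0.002],[0,0,0]]]'
```

```text
clock: 46.02
position: [0.4482, 0.0465, 0.088]
orientation: [0.009, 1.0, 0.0, -0.001]
contact_force: [0.2, -0.4, 0.9]
finger_gap: 0.0003
grip_force: 0.8
clock: 46.43
position: [0.4418, 0.0465, 0.0703]
orientation: [0.009, 1.0, 0.0, -0.0]
contact_force: [-0.8, -0.1, 1.2]
finger_gap: -0.0001
grip_force: 0.7
clock: 46.85
position: [0.4398, 0.0465, 0.0561]
orientation: [0.009, 1.0, 0.0, -0.0]
contact_force: [-1.1, -0.2, 1.4]
finger_gap: 0.0
grip_force: 0.6
clock: 47.27
position: [0.4386, 0.0465, 0.0467]
orientation: [0.009, 1.0, 0.0, 0.001]
contact_force: [1.0, -0.2, -0.2]
finger_gap: 0.0002
grip_force: 0.6
```

```bash

python3 -m creep '[[[0,0,-0.002],[0,0,0]],[[0,0,-0.002],[0,0,0]],[[0,0,-0.002],[0,0,0]],[[0,0,-0.002],[0,0,0]],[[0,0,-0.001],[0,0,0]]]'
python3 -m creep '[[[0,0,-0.001],[0,0,0]],[[0,0,-0.001],[0,0,0]],[[0,0,-0.001],[0,0,0]],[[0,0,0],[0,0,0]],[[0,0,0],[0,0,0]]]'
python3 - <<'E'
from h import *
for n in('scene','side'):
    d=cap(n);P=cloud(d);X,Y,Z=np.moveaxis(P,-1,0)
    for x0 in(.49,.53,.57,.61):
        q=P[(abs(X-x0)<.006)&(abs(Y+.06)<.06)&(Z>.06)&(Z<.16)];print(n,x0,len(q),np.median(q[:,2]).round(4) if len(q) else '')
E
```

```text
clock: 47.68
position: [0.4382, 0.0466, 0.0411]
orientation: [0.009, 1.0, 0.0, -0.0]
contact_force: [-11.0, 0.8, 26.6]
finger_gap: 0.0001
grip_force: 13.4
clock: 48.1
position: [0.4382, 0.0465, 0.041]
orientation: [0.009, 1.0, -0.0, 0.0]
contact_force: [-17.8, -0.0, 36.3]
finger_gap: -0.0002
grip_force: 18.2
scene 0.49 138 0.1104
scene 0.53 146 0.1111
scene 0.57 157 0.1112
scene 0.61 158 0.1112
side 0.49 173 0.1094
side 0.53 172 0.1096
side 0.57 168 0.1098
side 0.61 167 0.1094
```

The lid is shut: its top is level at 0.110–0.111, and the tab is hard against its stop. Next I'll release it and go to the -y side of the bolt grip.

```bash

python3 -m creep '[[[0,0,0.005],[0,0,0]],[[0,0,0.02],[0,0,0]],[[0,0,0.025],[0,0,0]],[[0,0,0.025],[0,0,0]],[[0,0,0.025],[0,0,0]]]' | tail -1
python3 -m creep '[[[-0.004,-0.035,0.005],[0,0,0]],[[-0.004,-0.035,0],[0,0,0]],[[-0.004,-0.035,0],[0,0,0]],[[-0.004,-0.035,0],[0,0,0]],[[-0.004,-0.035,0],[0,0,0]]]' | tail -1
python3 -m creep '[[[-0.004,-0.03,0],[0,0,0]],[[0,-0.007,0],[0,0,0]],[[0,0,0],[0,0,0]],[[0,0,0],[0,0,0]],[[0,0,0],[0,0,0]]]'
python3 - <<'E'
from h import *
for n in('scene','side'):
    d=cap(n);P=cloud(d);X,Y,Z=np.moveaxis(P,-1,0);im=d['img'].astype(int)
    q=P[(abs(X-.413)<.03)&(Y>-.16)&(Y<-.0)&(Z>.068)&(Z<.088)&(im.max(-1)<80)]
    if len(q)>5:print(n,'bolt',len(q),q.min(0).round(4),q.max(0).round(4))
    q=P[(X>.48)&(X<.62)&(abs(Y+.01)<.13)&(Z>.1)&(Z<.125)];print('lid',len(q),np.polyfit(q[:,0],q[:,2],1).round(4))
    save(d,n+'13.png')
i=cv2.imread('pics/side13.png')[150:350,210:430];cv2.imwrite('pics/s13c.png',cv2.resize(i,None,fx=3,fy=3,interpolation=cv2.INTER_CUBIC))
E
```

```text
grip_force: 0.0
grip_force: 0.0
clock: 49.45
position: [0.4141, -0.1644, 0.1393]
orientation: [0.008, 1.0, 0.001, -0.0]
contact_force: [0.1, 0.2, 0.2]
finger_gap: -0.0001
grip_force: 0.0
scene bolt 62 [ 0.4057 -0.1358  0.0689] [ 0.4307 -0.1075  0.0841]
lid 4030 [0.0032 0.1091]
side bolt 81 [ 0.3995 -0.1379  0.0684] [ 0.4222 -0.1161  0.0842]
lid 1272 [0.0057 0.1066]
```

View pics/s13c.png

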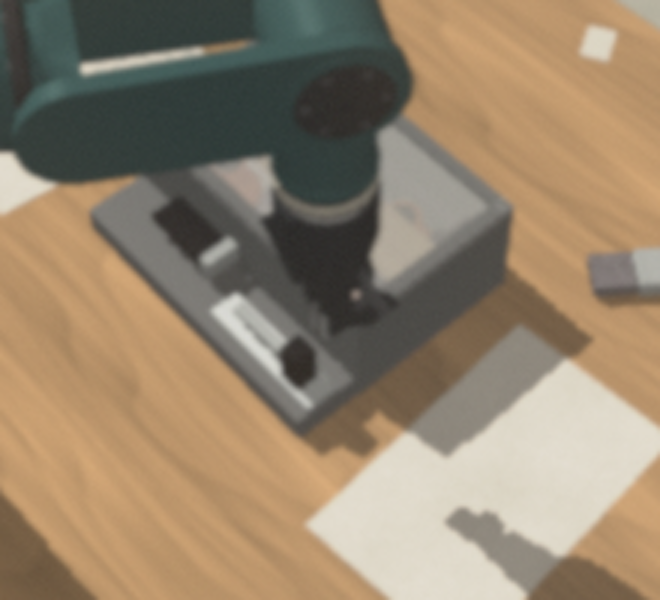

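The lid is closed and its catch lines up with the bolt rod. The bolt grip is at (298,362) in the crop, y about -0.126. Lowering behind it, then pushing.

```bash

python3 -m creep '[[[0,0,-0.025],[0,0,0]],[[0,0,-0.025],[0,0,0]],[[0,0,-0.025],[0,0,0]],[[0,0,-0.015],[0,0,0]],[[0,0,-0.009],[0,0,0]]]' | tail -5
python3 -m creep '[[[0,0.004,0],[0,0,0]],[[0,0.004,0],[0,0,0]],[[0,0.004,0],[0,0,0]],[[0,0.004,0],[0,0,0]],[[0,0.004,0],[0,0,0]]]'
python3 -m creep '[[[0,0.005,0],[0,0,0]],[[0,0.005,0],[0,0,0]],[[0,0.005,0],[0,0,0]],[[0.0005,0.005,0],[0,0,0]],[[0,0.005,0],[0,0,0]]]'
python3 -m creep '[[[0,0.005,0],[0,0,0]],[[0,0.005,0],[0,0,0]],[[0,0.005,0],[0,0,0]],[[0.0005,0.005,0],[0,0,0]],[[0,0.005,0],[0,0,0]]]'
```

```text
position: [0.4129, -0.1636, 0.0382]
orientation: [0.008, 1.0, 0.001, -0.002]
contact_force: [0.1, -0.5, 0.6]
finger_gap: -0.0001
grip_force: 0.0
clock: 50.38
position: [0.4154, -0.146, 0.0423]
orientation: [0.009, 1.0, -0.001, 0.002]
contact_force: [1.2, -2.4, 0.6]
finger_gap: 0.0002
grip_force: 1.1
clock: 50.8
position: [0.4148, -0.1202, 0.0409]
orientation: [0.009, 1.0, -0.0, 0.0]
contact_force: [0.6, -2.3, 1.5]
finger_gap: 0.0001
grip_force: 1.1
clock: 51.22
position: [0.4149, -0.095, 0.0405]
orientation: [0.009, 1.0, 0.0, -0.0]
contact_force: [-0.6, -1.9, 1.5]
finger_gap: -0.0003
grip_force: 1.1
```

```bash

python3 -m creep '[[[0,0.003,0],[0,0,0]],[[0,0.003,0],[0,0,0]],[[0,0.003,0],[0,0,0]],[[0,0.003,0],[0,0,0]],[[0,0.003,0],[0,0,0]]]'
python3 -m creep '[[[0,0.001,0],[0,0,0]],[[0,0.001,0],[0,0,0]],[[0,0.001,0],[0,0,0]],[[0,0,0],[0,0,0]],[[0,0,0],[0,0,0]]]'
python3 -m creep '[[[0,0.001,0],[0,0,0]],[[0,0.001,0],[0,0,0]],[[0,0,0],[0,0,0]],[[0,0,0],[0,0,0]],[[0,0,0],[0,0,0]]]'
```

```text
clock: 51.63
position: [0.4152, -0.081, 0.0407]
orientation: [0.009, 1.0, -0.001, 0.0]
contact_force: [1.6, -11.7, -1.0]
finger_gap: 0.0001
grip_force: 6.0
clock: 52.05
position: [0.4152, -0.0812, 0.0408]
orientation: [0.009, 1.0, -0.004, 0.0]
contact_force: [1.4, -13.0, -2.0]
finger_gap: -0.0003
grip_force: 6.3
clock: 52.47
position: [0.4152, -0.0811, 0.0408]
orientation: [0.009, 1.0, -0.006, 0.0]
contact_force: [0.1, -17.7, -2.2]
finger_gap: -0.0001
grip_force: 9.0
```

It has reached a hard stop, with 18 N against the 2 N needed to slide it. Backing off to verify.

```bash

python3 -m creep '[[[0,-0.004,0],[0,0,0]],[[0,-0.01,0],[0,0,0]],[[0,-0.01,0.005],[0,0,0]],[[0,-0.01,0.015],[0,0,0]],[[0,0,0.025],[0,0,0]]]' | tail -2
python3 -m creep '[[[0,0,0.03],[0,0,0]],[[0,0,0.03],[0,0,0]],[[-0.02,-0.03,0.03],[0,0,0]],[[-0.02,-0.035,0.02],[0,0,0]],[[-0.02,-0.035,0.01],[0,0,0]]]' | tail -2
python3 -m creep '[[[-0.01,-0.035,0],[0,0,0]],[[0,-0.035,0],[0,0,0]],[[0,-0.03,0],[0,0,0]],[[0,0,0],[0,0,0]],[[0,0,0],[0,0,0]]]'
python3 - <<'E'
from h import *
for n in('scene','side'):
    d=cap(n);P=cloud(d);X,Y,Z=np.moveaxis(P,-1,0);im=d['img'].astype(int)
    q=P[(abs(X-.413)<.03)&(Y>-.16)&(Y<0.005)&(Z>.068)&(Z<.088)&(im.max(-1)<80)]
    if len(q)>5:print(n,'bolt',len(q),q.min(0).round(4),q.max(0).round(4))
    q=P[(X>.48)&(X<.62)&(abs(Y+.01)<.13)&(Z>.1)&(Z<.125)];print('lid',len(q),np.polyfit(q[:,0],q[:,2],1).round(4))
    save(d,n+'14.png')
a=cv2.imread('pics/scene14.png')[110:290,225:405];b=cv2.imread('pics/side14.png')[150:330,230:410]
cv2.imwrite('pics/m14.png',np.hstack([cv2.resize(x,(400,400),interpolation=cv2.INTER_CUBIC) for x in(a,b)]))
E
```

```text
finger_gap: 0.0
grip_force: 0.0
finger_gap: -0.0001
grip_force: 0.0
clock: 53.72
position: [0.3481, -0.3044, 0.2003]
orientation: [0.01, 1.0, 0.001, -0.001]
contact_force: [-0.5, 0.7, -0.4]
finger_gap: 0.0001
grip_force: 0.0
scene bolt 68 [ 0.405  -0.0684  0.0687] [ 0.4297 -0.0407  0.0846]
lid 4014 [0.0045 0.1083]
side bolt 83 [ 0.4011 -0.069   0.068 ] [ 0.4251 -0.045   0.0835]
lid 281 [0.0031 0.1081]
```

View pics/m14.png

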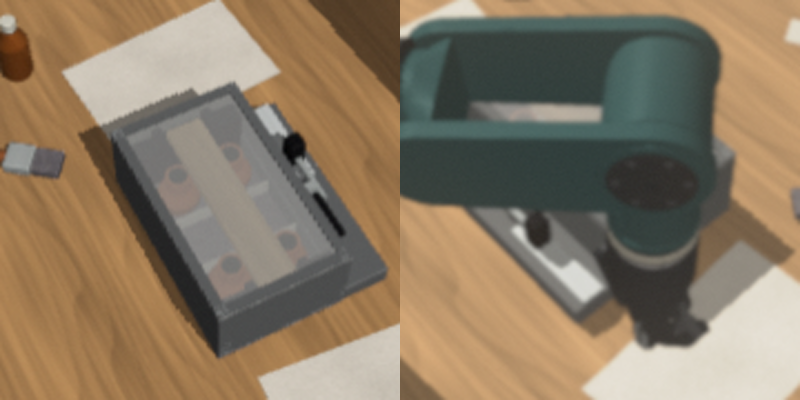

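The lid is flat, the bar and jars are in place under the clear top, and the bolt rod is through the catch with the grip at y of about -0.056 (the stop is expected at -0.055).

```bash
python3 -c "
from plant import bot
print(bot.sign_off())"
```

```text
the job is handed in; nothing more can be done
None
```

The job is handed in with no verdict returned: all four jars stand upright in the corner compartments, the bar lies flat in both notches, the lid was closed gently, and the bolt is at its far stop, with the bowl, bottle and brush not touched.

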